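# Scoop croquettes into the last empty lunch-box compartment

## Robot

A 7-joint arm with a two-finger parallel gripper is mounted at the origin on the work surface. World frame = base frame: x ahead of the robot, y to its left, z up, the work surface at z = 0. Lengths are in m, angles in degrees, forces in N, time in s.
With the tool pointing down it reaches from about 0.425 to 0.875 m from the base axis. Payload 8.4 kg.
Tool frame: the origin (TCP) lies between the finger pads, 19 mm behind the fingertips; this is the grasp point; z points along the fingers, y is the line along which they close (so a half turn about z gives the same grasp; the last joint's range is limited). The gripper opens to 85 mm and grips with 20 to 120 N. Pads are 22 mm wide; open, the fingers measure 114 mm over their backs; the gripper's body (76 mm by 85 mm) begins 54 mm behind the grasp point. The pads swing forward as they close: fully open they stand 13 mm farther back than shut.
Start: joints at [58.258, 19.091, 2.286, 83.961, -0.768, 76.965, -3.352], TCP at [0.286, -0.584, 0.25] pointing down, gripper open.
Joint ranges: [-147.57, 147.57], [-21.85, 119.76], [-74.77, 79.35], [14.55, 137.4], [-85.83, 265.84], [4.83, 119.75], [-152.11, 152.11]. Speed limits (degrees/s): [127.2, 127.2, 159.86, 159.86, 180, 180, 180].

## Interface

Orientations are given as [roll, pitch, yaw] about the fixed x, y, z axes, in that order (R = Rz(yaw) Ry(pitch) Rx(roll)).
In Python, from workcell import * gives the robot as it stands.
- The arm moves only by the shell command python3 -m creep 'ROWS' [FORCE]. ROWS is JSON, one flat list of numbers, 7 for each row, row after row: the shift along the tool's x, y, z as a fraction of full scale, then the turn, a rotation vector about the tool's x, y, z as a fraction of full scale, then the opening, from 0 (shut) to 1 (fully open). A call has 1 to 5 rows; each row shifts and turns the commanded pose from where the row before left it, along the tool's axes as they then stand; what a row does not reach is not made up. Full scale, the value 1, is 0.25 m for a shift and 0.5 rad for a turn. A row lasts 1/10 s, in which the tool goes at most 50 mm and 8.59 degrees, less where a joint would pass 70% of its speed; a pose out of reach is approached as far as the arm can. A call with a number of a shift or a turn outside -1 to 1 is refused whole. A call with a gripper value outside its range is refused whole. The fingers move at their own pace and stop on an object; FORCE is the grip in N (left out, the last holds). Time passes only in rows, so rows that do not move let the fingers close. It gives the time, the measured TCP pose, the force, the opening and the grip force at its end, in the units of the state.
- read_state(): the state, without advancing time (a new reading comes with each control period).
- grab_frame(name): name is "scene" or "top"; returns a dict with "image" (480x640x3 uint8, red, green, blue), "intrinsics" (3x3 intrinsics, pixels), "R" (3x3) and "t" (3): a world point X has camera coordinates R X + t. Camera axes: x right, y down, z forward; pixel columns grow to the right and rows downward; lengths in m; the calibration is good to about 2 mm. A picture is of the moment at which its call begins. There is no depth.
- hand_in(): hands the job in; it is judged then, once.
Trained networks look in the newest picture that a camera, given by its name, has taken for a name from the list of things; names that differ only in an ending like _2 or _b are one class to them, and where a whole thing is asked for, a point or a joint stands for the part that bears it (a point fixed in the world has none). Each returns a list of dicts, best first, with "p" (0 to 1); they miss things now and then, are a little off and sometimes report something else, mostly with a low value. They report only what shows in the picture. A call takes as long as a camera call.
- look_for(camera, name): "point" ([column, row] in pixels, amid what is visible of it).
- cut_out(camera, name): "mask" (480x640 bool, what is visible of it) and "point" ([column, row] in pixels, amid what is visible of it).
- pinpoint(camera, name): "point" ([column, row] in pixels: a listed point, or the origin of a listed thing).
The state is a dict: "t": time; "joints": joint angles; "qd": joint speeds; "joint_efforts": joint torques, N m; "ee_pos": TCP position; "ee_rot": TCP orientation; "contact_force": force on the tool from outside, world axes, zero at the start; "torque": the same for the moment, N m; "finger_gap": opening from 0.0 (shut) to 1.0 (fully open); "gripper_force": force on a finger pad.
Only numpy, scipy, OpenCV 4.12 (cv2) and the standard library are available. Lean on these libraries where they do the work, as an engineer would, in place of code of your own. Each camera call takes 0.05 s, during which the arm holds its last target. There are 200 camera calls.

## Task

Take the scoop by its blue handle, scoop croquettes out of the steel pan and tip at least three of the four into the empty compartment of the lunch box that is not finished yet, then stand the scoop back upright on its green mat. Never touch the croquettes with the gripper; any croquette not served must stay in the pan, and the other things on the table must be left where they are.

Things in the scene. Friction and masses are not known exactly. Their poses are not given: they have to be found in the camera images.
- scoop: Loose metal scoop, blue handle. Origin on its underside, z up, open mouth faces -x. Flat floor 2 mm thick, x -51 to +41 mm, 94 mm wide (y). Back wall at x = +41, 34 mm high; side walls 3 thick, 32 high from x -20 to +40, 14 high from -48 to -20. Handle: vertical post behind the back wall, axis x = +54, y = 0, 22 mm square up to z = 55, then a 24 mm square blue grip from z = 55 to 125 mm.
- scoop_grip (a point): Point on the axis of the scoop's blue grip, 95 mm above the scoop's underside (a good height for the TCP).
- scoop_lip (a point): Middle of the front edge of the scoop's floor plate.
- mat: Fixed flat green mat on which the scoop stands at the start, 190 (x) x 130 (y) x 4 mm thick. Origin: centre of its underside, on the table.
- pan: Fixed open long narrow steel pan with the croquettes lying nearer its -x end. Outer 258 (x) x 114 (y) x 42 mm high, walls and floor 4 mm, so inside 106 mm wide and 38 deep. The floor is flat from x = -87 to +125 mm; at the -x end it rises as a 45 degree ramp from x = -87 up to the rim at x = -125. The +x end is upright. Origin: centre of its underside, on the table.
- croquette1: One of four loose brown croquettes: a rigid rounded button, 29 mm diameter, 24 mm high, 16 g, bevelled below and above with flat faces 10 mm across. Origin: its centre.
- croquette2: One of four loose brown croquettes: a rigid rounded button, 29 mm diameter, 24 mm high, 16 g, bevelled below and above with flat faces 10 mm across. Origin: its centre.
- croquette3: One of four loose brown croquettes: a rigid rounded button, 29 mm diameter, 24 mm high, 16 g, bevelled below and above with flat faces 10 mm across. Origin: its centre.
- croquette4: One of four loose brown croquettes: a rigid rounded button, 29 mm diameter, 24 mm high, 16 g, bevelled below and above with flat faces 10 mm across. Origin: its centre.
- bento_open: Fixed maroon lunch box 200 (x) x 140 (y) x 40 mm high, walls and floor 4 mm. A divider at x = +22 mm; on the +x side a white block of rice, on the -x side an EMPTY compartment, the target. Origin: centre of its underside, on the table.
- empty_floor (a point): Centre of the floor of the empty compartment: 116 (x) x 132 (y) mm inside, 36 mm deep; axes as the lunch box.
- bento_full: Fixed lunch box of the same size, already packed (rice, three croquettes that are part of it, a purple cup with yellow food): not to be used. Origin: centre of its underside.
- sauce: Bystander: amber sauce bottle with red cap, 48 mm diameter, 105 tall; loose. Leave it alone.
- sesame: Bystander: clear jar with white lid, 60 mm diameter, 85 tall; loose. Leave it alone.
- pickle_cup: Bystander: small purple bowl, 64 mm across, 35 tall; loose. Leave it alone.
- mug: Bystander: white cup without handle, 72 mm across, 80 tall; loose. Leave it alone.
- paddle: Bystander: white plastic rice paddle, 180 mm long, lying flat; loose. Leave it alone.

How it is judged (in metres and radians):
On the way:
1. at least one croquette is carried in the scoop, lifted clear above the pan ((((x of croquette1 in the frame of scoop between -0.055 and 0.042 m and y of croquette1 in the frame of scoop between -0.047 and 0.047 m and z of croquette1 in the frame of scoop between 0 and 0.07 m) and z of croquette1 in the frame of pan above 0.07 m) or ((x of croquette2 in the frame of scoop between -0.055 and 0.042 m and y of croquette2 in the frame of scoop between -0.047 and 0.047 m and z of croquette2 in the frame of scoop between 0 and 0.07 m) and z of croquette2 in the frame of pan above 0.07 m) or ((x of croquette3 in the frame of scoop between -0.055 and 0.042 m and y of croquette3 in the frame of scoop between -0.047 and 0.047 m and z of croquette3 in the frame of scoop between 0 and 0.07 m) and z of croquette3 in the frame of pan above 0.07 m) or ((x of croquette4 in the frame of scoop between -0.055 and 0.042 m and y of croquette4 in the frame of scoop between -0.047 and 0.047 m and z of croquette4 in the frame of scoop between 0 and 0.07 m) and z of croquette4 in the frame of pan above 0.07 m))), for 0.2 s.
At the end, for the whole second after the job is handed in: At least three of the four croquettes lie inside the empty compartment and any other lies in it or in the pan, all at rest; the scoop stands upright (within 0.1 rad) and still, flat on the green mat, its origin within 75 mm (mat x) and 55 mm (mat y) of the mat's centre ((((x of croquette2 in the frame of empty_floor between -0.056 and 0.056 m and y of croquette2 in the frame of empty_floor between -0.064 and 0.064 m and z of croquette2 in the frame of empty_floor between 0 and 0.042 m) and (x of croquette3 in the frame of empty_floor between -0.056 and 0.056 m and y of croquette3 in the frame of empty_floor between -0.064 and 0.064 m and z of croquette3 in the frame of empty_floor between 0 and 0.042 m) and (x of croquette4 in the frame of empty_floor between -0.056 and 0.056 m and y of croquette4 in the frame of empty_floor between -0.064 and 0.064 m and z of croquette4 in the frame of empty_floor between 0 and 0.042 m)) or ((x of croquette1 in the frame of empty_floor between -0.056 and 0.056 m and y of croquette1 in the frame of empty_floor between -0.064 and 0.064 m and z of croquette1 in the frame of empty_floor between 0 and 0.042 m) and (x of croquette3 in the frame of empty_floor between -0.056 and 0.056 m and y of croquette3 in the frame of empty_floor between -0.064 and 0.064 m and z of croquette3 in the frame of empty_floor between 0 and 0.042 m) and (x of croquette4 in the frame of empty_floor between -0.056 and 0.056 m and y of croquette4 in the frame of empty_floor between -0.064 and 0.064 m and z of croquette4 in the frame of empty_floor between 0 and 0.042 m)) or ((x of croquette1 in the frame of empty_floor between -0.056 and 0.056 m and y of croquette1 in the frame of empty_floor between -0.064 and 0.064 m and z of croquette1 in the frame of empty_floor between 0 and 0.042 m) and (x of croquette2 in the frame of empty_floor between -0.056 and 0.056 m and y of croquette2 in the frame of empty_floor between -0.064 and 0.064 m and z of croquette2 in the frame of empty_floor between 0 and 0.042 m) and (x of croquette4 in the frame of empty_floor between -0.056 and 0.056 m and y of croquette4 in the frame of empty_floor between -0.064 and 0.064 m and z of croquette4 in the frame of empty_floor between 0 and 0.042 m)) or ((x of croquette1 in the frame of empty_floor between -0.056 and 0.056 m and y of croquette1 in the frame of empty_floor between -0.064 and 0.064 m and z of croquette1 in the frame of empty_floor between 0 and 0.042 m) and (x of croquette2 in the frame of empty_floor between -0.056 and 0.056 m and y of croquette2 in the frame of empty_floor between -0.064 and 0.064 m and z of croquette2 in the frame of empty_floor between 0 and 0.042 m) and (x of croquette3 in the frame of empty_floor between -0.056 and 0.056 m and y of croquette3 in the frame of empty_floor between -0.064 and 0.064 m and z of croquette3 in the frame of empty_floor between 0 and 0.042 m))) and ((x of croquette1 in the frame of empty_floor between -0.056 and 0.056 m and y of croquette1 in the frame of empty_floor between -0.064 and 0.064 m and z of croquette1 in the frame of empty_floor between 0 and 0.042 m) or (x of croquette1 in the frame of pan between -0.125 and 0.125 m and y of croquette1 in the frame of pan between -0.053 and 0.053 m and z of croquette1 in the frame of pan between 0 and 0.055 m)) and ((x of croquette2 in the frame of empty_floor between -0.056 and 0.056 m and y of croquette2 in the frame of empty_floor between -0.064 and 0.064 m and z of croquette2 in the frame of empty_floor between 0 and 0.042 m) or (x of croquette2 in the frame of pan between -0.125 and 0.125 m and y of croquette2 in the frame of pan between -0.053 and 0.053 m and z of croquette2 in the frame of pan between 0 and 0.055 m)) and ((x of croquette3 in the frame of empty_floor between -0.056 and 0.056 m and y of croquette3 in the frame of empty_floor between -0.064 and 0.064 m and z of croquette3 in the frame of empty_floor between 0 and 0.042 m) or (x of croquette3 in the frame of pan between -0.125 and 0.125 m and y of croquette3 in the frame of pan between -0.053 and 0.053 m and z of croquette3 in the frame of pan between 0 and 0.055 m)) and ((x of croquette4 in the frame of empty_floor between -0.056 and 0.056 m and y of croquette4 in the frame of empty_floor between -0.064 and 0.064 m and z of croquette4 in the frame of empty_floor between 0 and 0.042 m) or (x of croquette4 in the frame of pan between -0.125 and 0.125 m and y of croquette4 in the frame of pan between -0.053 and 0.053 m and z of croquette4 in the frame of pan between 0 and 0.055 m)) and x of scoop in the frame of mat between -0.075 and 0.075 m and y of scoop in the frame of mat between -0.055 and 0.055 m and z of scoop in the frame of mat between 0.001 and 0.009 m and angle between scoop's own z axis and vertical below 0.1 rad and linear speed of each of scoop, croquette1, croquette2, croquette3, croquette4 below 0.02 m/s); the robot touches nothing.
It fails at once if a croquette is touched by the gripper or arm (contact force between any of the fingers, the arm and croquette1 above 0.3 N or contact force between any of the fingers, the arm and croquette2 above 0.3 N or contact force between any of the fingers, the arm and croquette3 above 0.3 N or contact force between any of the fingers, the arm and croquette4 above 0.3 N).
It fails at once if a bystander is moved by more than 40 mm (distance of any of sauce, sesame, pickle_cup, mug, paddle from where it was at the start of the episode above 0.04 m).
It also fails if it takes over 72 s, if anything falls off the work surface, if the arm or the gripper's body presses on something with over 40 N, if the wrist force passes 120 N, or if a joint passes its speed limit or range.

## Working session

There is one attempt and no reset: what is moved stays moved. The work goes in short steps, Python scripts to look and compute and a shell command to move; the robot and the scene stay as the last step left them, time stands still between calls to the robot, and variables do not carry over. Pictures are saved under pics/ and viewed, at most 11 in all, crops included, and the job is handed in when it is done.

```bash
mkdir -p pics; ls
python3 - <<'E'
from workcell import *
import cv2
for n in("scene","top"):
    f=grab_frame(n); cv2.imwrite(f"pics/{n}0.png",f["image"][:,:,::-1]); print(n,f["intrinsics"],f["R"],f["t"])
s=read_state(); print(s)
E
```

```text
pics
scene [[609.49152869   0.         331.60534945]
 [  0.         609.49152869 240.69829265]
 [  0.           0.           1.        ]] [[ 1.54410888e-01  9.88006536e-01 -6.02229575e-04]
 [ 7.39709033e-01 -1.16009676e-01 -6.62851644e-01]
 [-6.54971621e-01  1.01906037e-01 -7.48750516e-01]] [-0.09347469 -0.34867594  1.81562064]
top [[515.50741004   0.         310.43955279]
 [  0.         515.50741004 241.46339799]
 [  0.           0.           1.        ]] [[ 0.00362467 -0.99998993 -0.00264773]
 [-0.98211072 -0.00306135 -0.18827948]
 [ 0.18826947  0.00328282 -0.98211192]] [-0.01452784  0.59267186  1.12217913]
{'t': 0.1, 'joints': array([58.25927055, 19.12846472,  2.28499222, 84.00684219, -0.76660463,
       76.9654367 , -3.35257987]), 'qd': array([-0.03288333, -0.03565445,  0.06470683, -0.17506632,  0.12046135,
       -0.09177117,  0.04803415]), 'joint_efforts': array([ 6.22582185e-03, -6.60011101e+01,  1.37189325e+00, -4.06467676e+01,
        1.73477473e-02,  8.95331672e-03, -3.10890027e-05]), 'ee_pos': array([ 0.28531885, -0.58359635,  0.24919452]), 'ee_rot': array([-1.79914765e+02,  6.98987967e-03,  2.60551779e+01]), 'contact_force': array([ 0.95589269,  0.06944861, -0.2080122 ]), 'torque': array([-0.04549116, -0.02904966, -0.01584191]), 'gripper_force': 0.0, 'finger_gap': 0.9991703689204623}
```

View pics/scene0.png

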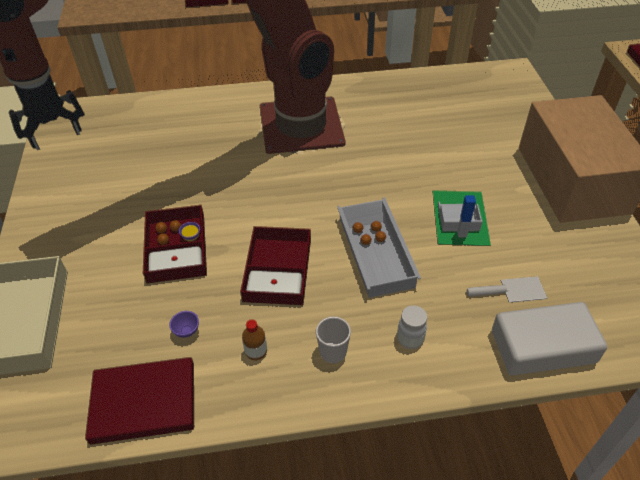

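View pics/top0.png

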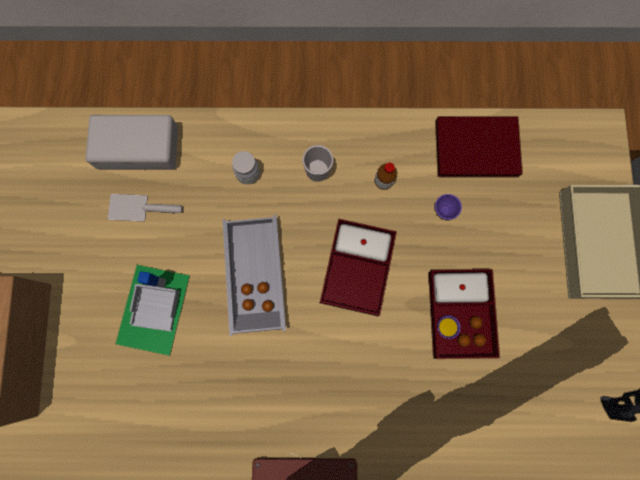

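The scene view shows the full bento (175,245), open bento (277,266), pan (378,247) and the scoop on its mat (461,215). The top view shows the pan at (254,275) with the croquettes near (257,297), the open bento at (358,267) with its empty side at (350,283), and the scoop at (155,307) with its blue grip at (146,278).

```bash
cat > h.py <<'E'
from workcell import *
import numpy as np, cv2
from scipy.optimize import minimize
from scipy.spatial.transform import Rotation as Ro
def proj(f,X):
    c=np.asarray(X)@f["R"].T+f["t"]; p=c@f["intrinsics"].T; return p[:,:2]/p[:,2:]
def ray(f,uv,z):
    C=-f["R"].T@f["t"]; d=f["R"].T@np.linalg.solve(f["intrinsics"],[uv[0],uv[1],1]); return C+d*(z-C[2])/d[2]
def box(x0,x1,y0,y1,z0,z1): return np.array([[x,y,z] for x in(x0,x1) for y in(y0,y1) for z in(z0,z1)])/1e3
def sil(f,boxes,T):
    m=np.zeros((1920,2560),np.uint8)
    for b in boxes:
        h=cv2.convexHull(((proj(f,b@T[0].T+T[1])+.5)*4).astype(np.float32)); cv2.fillConvexPoly(m,np.round(h).astype(np.int32),1)
    return cv2.resize(m*1.0,(640,480),interpolation=cv2.INTER_AREA)
def fit(fm,boxes,p0):  # p=x,y,yawdeg at z fixed p0[3]
    def cost(p):
        T=(Ro.from_euler('z',p[2],degrees=True).as_matrix(),np.array([p[0],p[1],p0[3]])); c=0
        for f,m in fm:
            s=sil(f,boxes,T); c-=np.minimum(s,m).sum()/np.maximum(s,m).sum()
        return c/len(fm)
    best=None
    for y in ([p0[2]] if p0[2] is not None else range(-40,41,20)):
        q=np.array([p0[0],p0[1],y],float)
        r=minimize(cost,q,method='Nelder-Mead',options=dict(initial_simplex=q+np.array([[0,0,0],[.02,0,0],[0,.02,0],[0,0,8]]),xatol=1e-4,fatol=1e-5))
        if best is None or r.fun<best.fun: best=r
    return best.x.round(4),round(best.fun,3)
SC=[box(-51,41,-47,47,0,2),box(38,41,-47,47,0,34),box(-20,40,44,47,0,32),box(-20,40,-47,-44,0,32),box(-48,-20,44,47,0,14),box(-48,-20,-47,-44,0,14),box(43,65,-11,11,0,55),box(42,66,-12,12,55,125)]
PAN=[box(-129,129,-57,57,0,42)]; BE=[box(-100,100,-70,70,0,40)]; MAT=[box(-95,95,-65,65,0,4)]
E
cat > m1.py <<'E'
from h import *
F={n:grab_frame(n) for n in("top","scene")}
def masks(name,g,z):
    o=[]
    for n in F:
        c=cut_out(n,name)
        for d in c[:4]:
            if d["p"]>.2 and np.hypot(*(ray(F[n],d["point"],z)[:2]-g))<.09: o.append((F[n],d["mask"].astype(float))); break
    return o
for name,B,z0,uv in(("pan",PAN,0,(254,275)),("bento_open",BE,0,(358,267)),("bento_full",BE,0,(463,313)),("scoop",SC,.004,(155,307))):
    g=ray(F["top"],uv,.03)[:2]; m=masks(name,g,.03)
    print(name,len(m),fit(m,B,(g[0],g[1],None,z0)),[fit([q],B,(g[0],g[1],None,z0)) for q in m])
for n in F:
    print(n,[(ray(F[n],d["point"],.016)[:2].round(4),round(d["p"],2)) for d in pinpoint(n,"croquette1")])
    for a,z in(("scoop_grip",.099),("scoop_lip",.005),("scoop",.004),("mat",0),("pan",0),("empty_floor",.004),("sauce",0.),("mug",0.),("sesame",0)):
        print(a,[(ray(F[n],d["point"],z)[:2].round(4),round(d["p"],2)) for d in pinpoint(n,a)[:2]])
E
python3 m1.py
```

```text
pan 2 (array([0.5216, 0.1235, 5.5202]), np.float64(-0.868)) [(array([0.521 , 0.122 , 4.8535]), np.float64(-0.849)), (array([0.523 , 0.1231, 5.5146]), np.float64(-0.89))]
bento_open 2 (array([  0.5413,  -0.1215, -12.8448]), np.float64(-0.971)) [(array([  0.5399,  -0.1222, -12.6536]), np.float64(-0.98)), (array([  0.543 ,  -0.1211, -12.9202]), np.float64(-0.979))]
bento_full 2 (array([ 0.4352, -0.3599,  1.14  ]), np.float64(-0.971)) [(array([ 0.4336, -0.3616,  1.1671]), np.float64(-0.98)), (array([ 0.4362, -0.359 ,  1.0993]), np.float64(-0.983))]
scoop 2 (array([ 0.4501,  0.3492, -7.9609]), np.float64(-0.936)) [(array([ 0.4484,  0.3491, -8.2737]), np.float64(-0.963)), (array([ 0.4528,  0.3496, -8.8406]), np.float64(-0.951))]
top [(array([0.4495, 0.1369]), 0.46), (array([0.4964, 0.1023]), 0.46), (array([0.487 , 0.1391]), 0.46)]
scoop_grip [(array([0.5052, 0.3449]), 0.64)]
scoop_lip [(array([0.3938, 0.3567]), 0.75), (array([0.4577, 0.1346]), 0.6)]
scoop [(array([0.4482, 0.3529]), 0.65)]
mat []
pan [(array([0.5282, 0.1181]), 0.66)]
empty_floor [(array([ 0.5028, -0.1072]), 0.95), (array([ 0.7489, -0.1895]), 0.38)]
sauce [(array([ 0.7573, -0.189 ]), 0.76), (array([ 0.7725, -0.0404]), 0.65)]
mug [(array([ 0.7832, -0.0246]), 0.65)]
sesame [(array([0.7743, 0.1409]), 0.58), (array([0.4521, 0.3562]), 0.44)]
scene [(array([0.4502, 0.1373]), 0.6), (array([0.4989, 0.1033]), 0.5), (array([0.4446, 0.084 ]), 0.47), (array([0.4891, 0.1363]), 0.41)]
scoop_grip [(array([0.5084, 0.3488]), 0.65), (array([ 0.8503, -0.0394]), 0.29)]
scoop_lip [(array([0.4093, 0.3531]), 0.57)]
scoop [(array([0.4383, 0.0898]), 0.66), (array([ 0.7571, -0.19  ]), 0.47)]
mat [(array([0.4404, 0.36  ]), 0.57)]
pan [(array([0.5321, 0.1193]), 0.82)]
empty_floor [(array([ 0.5092, -0.1115]), 0.93)]
sauce [(array([ 0.7515, -0.1907]), 0.75)]
mug [(array([ 0.7838, -0.0244]), 0.59)]
sesame [(array([0.7772, 0.1481]), 0.89), (array([0.4871, 0.1048]), 0.41)]
```

```bash
cat >> h.py <<'E'
def plan(wps, tr=.02, rr=6., grip=None, p0=None):
    """wps: list of (xyz, R, tr, rr); print rows from measured (or given) pose"""
    s=read_state(); p,R=(s["ee_pos"],Ro.from_euler('xyz',s["ee_rot"],degrees=True)) if p0 is None else p0
    for x,Rt,*o in wps:
        a,b=o or (tr,rr); v=(R.inv()*Rt).as_rotvec(); d=np.asarray(x)-p
        n=max(1,int(np.ceil(max(np.linalg.norm(d)/a-.02,np.degrees(np.linalg.norm(v))/b-.02)))); rows=[]
        for i in range(n):
            Rk=R*Ro.from_rotvec(v*i/n); rows.append(np.r_[Rk.inv().apply(d/n)/.25, v/n/.5].round(3)+0.)
        same=all(np.allclose(r,rows[0],atol=.0015) for r in rows)
        print(f"{n} rows:", *( [",".join(f"{q:g}" for q in rows[0])+"  (all)"] if same else [",".join(f"{q:g}" for q in r) for r in rows]),sep="\n  ")
        p,R=np.asarray(x),Rt
    print("end",p,R.as_euler('xyz',degrees=True))
def down(yaw): return Ro.from_euler('xyz',[180,0,yaw],degrees=True)
# gripper on scoop: tool y along scoop x. scoop yaw a, pitch t (deg, mouth up +)
def tool(a,t=0): return Ro.from_euler('z',a,degrees=True)*Ro.from_euler('y',t,degrees=True)*down(90)
def S(f,n): return f
E
python3 - <<'E'
from h import *
R=tool(-8); print("tool y",R.apply([0,1,0]),R.as_euler('xyz',degrees=True))
F={n:grab_frame(n) for n in("top","scene")}
fm=[]
for n in F:
    d=[d for d in cut_out(n,"pan") if np.hypot(*(ray(F[n],d["point"],.02)[:2]-[.522,.123]))<.08][0]
    m=d["mask"].astype(np.uint8); cs,_=cv2.findContours(cv2.morphologyEx(m,cv2.MORPH_OPEN,np.ones((3,3))),cv2.RETR_EXTERNAL,cv2.CHAIN_APPROX_NONE)
    h=np.zeros((480,640),np.uint8); cv2.fillConvexPoly(h,cv2.convexHull(max(cs,key=cv2.contourArea)),1); fm.append((F[n],h*1.))
for q in ([fm[0]],[fm[1]],fm): print(fit(q,PAN,(.522,.123,5,0)))
p=fit(fm,PAN,(.522,.123,5,0))[0]; Rz=Ro.from_euler('z',p[2],degrees=True)
for n in F:
    hsv=cv2.cvtColor(F[n]["image"],cv2.COLOR_RGB2HSV); m=((hsv[...,0]<15)&(hsv[...,1]>150)&(hsv[...,2]>60)).astype(np.uint8)
    k,_,st,c=cv2.connectedComponentsWithStats(m)
    for i in range(1,k):
        X=ray(F[n],c[i],.018)-[p[0],p[1],0]; X=Rz.inv().apply(X)
        if abs(X[0])<.13 and abs(X[1])<.055 and st[i,4]>20: print(n,st[i,4],c[i].round(1),(X*1e3).round(1))
# mat
g=[]
for n in F:
    hsv=cv2.cvtColor(F[n]["image"],cv2.COLOR_RGB2HSV); m=((abs(hsv[...,0].astype(int)-65)<15)&(hsv[...,1]>120)).astype(np.uint8)
    cs,_=cv2.findContours(m,cv2.RETR_EXTERNAL,cv2.CHAIN_APPROX_NONE); c=np.concatenate([q for q in cs if cv2.contourArea(q)>100])
    w=np.array([ray(F[n],q[0]+.0,.004)[:2] for q in c],np.float32); print(n,cv2.minAreaRect(w))
plan([([.504,.344,.25],tool(-8),.045,8)])
E
```

```text
tool y [ 9.90268069e-01 -1.39173101e-01  1.22464680e-16] [180.   0.  82.]
(array([0.5204, 0.1203, 5.0776]), np.float64(-0.891))
(array([0.5234, 0.1215, 5.6346]), np.float64(-0.932))
(array([0.522 , 0.1218, 6.2636]), np.float64(-0.908))
top 78 [262.5 287.2] [-32.8 -19.8  18. ]
top 78 [246.4 288.7] [-32.3  17.6  18. ]
top 81 [247.6 304.4] [-68.9  17.9  18. ]
top 79 [267.3 305.6] [-76.4 -27.1  18. ]
scene 64 [357.5 226.9] [-70.1 -25.8  18. ]
scene 130 [377.9 231. ] [-43.7  19.   18. ]
scene 58 [365.3 238.9] [-27.  -18.9  18. ]
top ((0.44157183170318604, 0.3553597927093506), (0.12799353897571564, 0.18711541593074799), 78.6566390991211)
scene ((0.44821786880493164, 0.35645347833633423), (0.12761163711547852, 0.18701280653476715), 78.75408935546875)
22 rows:
  0.11,-0.134,0,0,0,-0.089
  0.116,-0.129,0,0,0,-0.089
  0.121,-0.124,0,0,0,-0.089
  0.127,-0.118,0,0,0,-0.089
  0.132,-0.113,0,0,0,-0.089
  0.137,-0.107,0,0,0,-0.089
  0.141,-0.1,0,0,0,-0.089
  0.146,-0.094,0,0,0,-0.089
  0.15,-0.088,0,0,0,-0.089
  0.153,-0.081,0,0,0,-0.089
  0.157,-0.074,0,0,0,-0.089
  0.16,-0.067,0,0,0,-0.089
  0.163,-0.06,0,0,0,-0.089
  0.165,-0.053,0,0,0,-0.089
  0.167,-0.045,0,0,0,-0.089
  0.169,-0.038,0,0,0,-0.089
  0.171,-0.03,0,0,0,-0.089
  0.172,-0.023,0,0,0,-0.089
  0.173,-0.015,0,0,0,-0.089
  0.173,-0.007,0,0,0,-0.089
  0.173,0,0,0,0,-0.089
  0.173,0.008,0,0,0,-0.089
end [0.504 0.344 0.25 ] [180.   0.  82.]
```

Run:
```python
from h import *
out=[]
for n,(u,v) in (("top",(254,275)),("scene",(378,245))):
    f=grab_frame(n); k=5; im=cv2.resize(f["image"][v-60:v+60,u-40:u+40],None,fx=k,fy=k,interpolation=cv2.INTER_CUBIC)[:,:,::-1].copy()
    for p,c in (((.5215,.1225,5.5),(0,255,0)),):
        b=PAN[0]@Ro.from_euler('z',p[2],degrees=True).as_matrix().T+[p[0],p[1],0]; q=proj(f,b[[1,3,7,5]])
        q=((q-[u-40,v-60]+.5)*k).astype(np.int32); cv2.polylines(im,[q],True,c,1)
    out.append(im)
cv2.imwrite("pics/pan.png",np.hstack(out))
plan([([.48,-.12,.32],tool(77),.045,8.),([.48,-.12,.32],tool(77,-64),.045,8.),([.48,-.12,.32],tool(77),.045,8.)])
```

```text
18 rows:
  0.084,-0.074,-0.016,0,0,-0.273
  0.093,-0.061,-0.016,0,0,-0.273
  0.101,-0.048,-0.016,0,0,-0.273
  0.106,-0.034,-0.016,0,0,-0.273
  0.11,-0.019,-0.016,0,0,-0.273
  0.112,-0.004,-0.016,0,0,-0.273
  0.111,0.011,-0.016,0,0,-0.273
  0.109,0.026,-0.016,0,0,-0.273
  0.104,0.041,-0.016,0,0,-0.273
  0.098,0.055,-0.016,0,0,-0.273
  0.089,0.067,-0.016,0,0,-0.273
  0.079,0.079,-0.016,0,0,-0.273
  0.068,0.089,-0.016,0,0,-0.273
  0.055,0.097,-0.016,0,0,-0.273
  0.041,0.104,-0.016,0,0,-0.273
  0.027,0.109,-0.016,0,0,-0.273
  0.012,0.111,-0.016,0,0,-0.273
  -0.004,0.112,-0.016,0,0,-0.273
8 rows:
  0,0,0,-0.279,0,0  (all)
8 rows:
  0,0,0,0.279,0,0  (all)
end [ 0.48 -0.12  0.32] [180.   0. 167.]
```

View pics/pan.png

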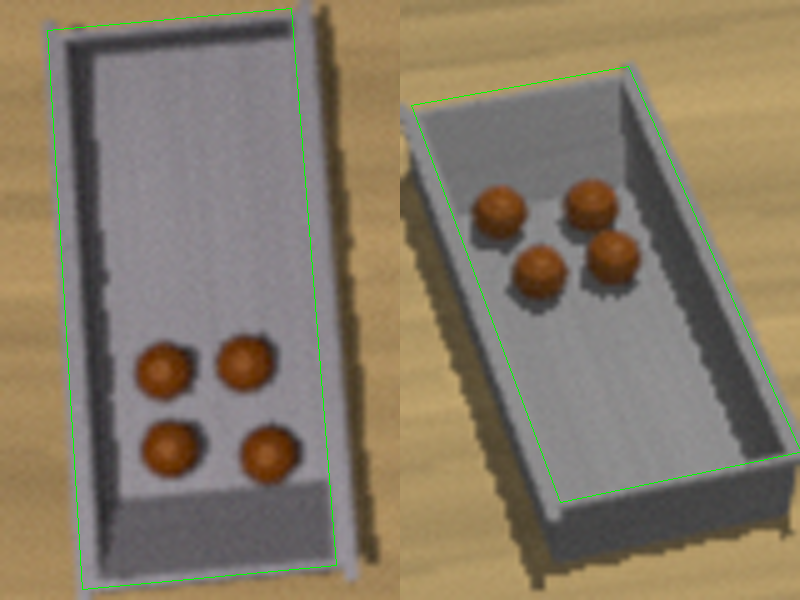

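The crop shows the green outline about 2 px too far to the +y side. At the rim the inner edges in the top crop are at zoomed columns of about 65 and 292. I'll refit the pan using a colour segmentation.

```bash
python3 - <<'E'
from h import *
F={n:grab_frame(n) for n in("top","scene")}
fm=[]
for n in F:
    im=F[n]["image"]; hsv=cv2.cvtColor(im,cv2.COLOR_RGB2HSV); m=(hsv[...,1]<75).astype(np.uint8)
    k,l,st,c=cv2.connectedComponentsWithStats(m,connectivity=4); u=np.round(proj(F[n],[[.55,.12,.004]])[0]).astype(int)
    i=l[u[1],u[0]]; print(n,i,st[i])
    mm=(l==i).astype(np.uint8); cs,_=cv2.findContours(mm,cv2.RETR_EXTERNAL,cv2.CHAIN_APPROX_NONE)
    h=np.zeros((480,640),np.uint8); cv2.fillConvexPoly(h,cv2.convexHull(max(cs,key=cv2.contourArea)),1); fm.append((F[n],h*1.))
for q in ([fm[0]],[fm[1]],fm): print(fit(q,PAN,(.522,.120,5,0)))
E
for i in 1; do
python3 -m creep '[0.084,-0.074,-0.016,0,0,-0.273,1, 0.093,-0.061,-0.016,0,0,-0.273,1, 0.101,-0.048,-0.016,0,0,-0.273,1, 0.106,-0.034,-0.016,0,0,-0.273,1, 0.11,-0.019,-0.016,0,0,-0.273,1]'
python3 -m creep '[0.112,-0.004,-0.016,0,0,-0.273,1, 0.111,0.011,-0.016,0,0,-0.273,1, 0.109,0.026,-0.016,0,0,-0.273,1, 0.104,0.041,-0.016,0,0,-0.273,1, 0.098,0.055,-0.016,0,0,-0.273,1]'
python3 -m creep '[0.089,0.067,-0.016,0,0,-0.273,1, 0.079,0.079,-0.016,0,0,-0.273,1, 0.068,0.089,-0.016,0,0,-0.273,1, 0.055,0.097,-0.016,0,0,-0.273,1, 0.041,0.104,-0.016,0,0,-0.273,1]'
python3 -m creep '[0.027,0.109,-0.016,0,0,-0.273,1, 0.012,0.111,-0.016,0,0,-0.273,1, -0.004,0.112,-0.016,0,0,-0.273,1,0,0,0,0,0,0,1]'
python3 -m creep '[0,0,0,-0.279,0,0,1, 0,0,0,-0.279,0,0,1, 0,0,0,-0.279,0,0,1, 0,0,0,-0.279,0,0,1, 0,0,0,-0.279,0,0,1]'
python3 -m creep '[0,0,0,-0.279,0,0,1, 0,0,0,-0.279,0,0,1, 0,0,0,-0.279,0,0,1,0,0,0,0,0,0,1]'
done; python3 -c "
from h import *
s=read_state();print(s['joints'].round(1))"
```

```text
top 264 [ 222  214   64  122 5964]
scene 56 [ 337  197   84  101 4696]
(array([0.522, 0.12 , 5.   ]), np.float64(-0.859))
(array([0.5228, 0.1235, 6.968 ]), np.float64(-0.921))
(array([0.5223, 0.1228, 6.6055]), np.float64(-0.889))
t: 2.5
ee_pos: [0.3398, -0.4543, 0.2703]
ee_rot: [180.0, 0.0, 65.5]
contact_force: [0.0, 0.0, -0.3]
finger_gap: 1.0
gripper_force: 0.0
t: 3.0
ee_pos: [0.394, -0.3252, 0.2904]
ee_rot: [180.0, 0.0, 104.6]
contact_force: [0.7, 0.3, 0.8]
finger_gap: 1.001
gripper_force: 0.0
t: 3.5
ee_pos: [0.4481, -0.1965, 0.3104]
ee_rot: [-180.0, 0.0, 143.7]
contact_force: [0.1, -0.1, 0.1]
finger_gap: 0.998
gripper_force: 0.0
t: 3.9
ee_pos: [0.4817, -0.116, 0.3229]
ee_rot: [179.9, 0.1, 167.4]
contact_force: [-0.3, 0.1, 0.8]
finger_gap: 0.998
gripper_force: 0.0
t: 4.4
ee_pos: [0.4804, -0.1214, 0.3229]
ee_rot: [139.8, 0.1, 166.7]
contact_force: [0.3, 0.1, -0.6]
finger_gap: 0.997
gripper_force: 0.0
t: 4.8
ee_pos: [0.479, -0.1225, 0.3186]
ee_rot: [115.8, -0.4, 166.5]
contact_force: [0.4, -0.6, -0.2]
finger_gap: 1.0
gripper_force: 0.0
[ 55.6  18.6 -16.4 100.5 -50.1  96.6 125.3]
```

Run:
```python
from h import *
F={n:grab_frame(n) for n in("top","scene")}
for n in F:
    f=F[n]; hsv=cv2.cvtColor(f["image"],cv2.COLOR_RGB2HSV); m=(hsv[...,1]<75).astype(np.uint8)
    k,l,st,c=cv2.connectedComponentsWithStats(m,connectivity=4); u=np.round(proj(f,[[.55,.12,.004]])[0]).astype(int)
    mm=(l==l[u[1],u[0]]).astype(np.uint8); cs,_=cv2.findContours(mm,cv2.RETR_EXTERNAL,cv2.CHAIN_APPROX_NONE); h=cv2.convexHull(max(cs,key=cv2.contourArea))
    hm=np.zeros((480,640),np.uint8); cv2.fillConvexPoly(hm,h,1)
    def cost(p):
        s=sil(f,[box(-p[3]*1e3,p[3]*1e3,-p[4]*1e3,p[4]*1e3,0,42)],(Ro.from_euler('z',p[2],degrees=True).as_matrix(),np.array([p[0],p[1],0])))
        return -np.minimum(s,hm).sum()/np.maximum(s,hm).sum()
    q=np.array([.522,.121,5.5,.129,.057]); r=minimize(cost,q,method='Nelder-Mead',options=dict(initial_simplex=np.vstack([q,q+np.diag([.01,.01,4,.01,.01])]),xatol=1e-4,fatol=1e-5,maxiter=600))
    print(n,r.x.round(4),r.fun)
    # inner rim: print a grey profile across the pan at pan x=+0.06 and 0 at rim height
    for X in (.07,.0,-.02):
        Rz=Ro.from_euler('z',5.5,degrees=True).as_matrix(); ys=np.arange(-.068,.069,.002)
        P=proj(f,np.c_[np.full(len(ys),X),ys,np.full(len(ys),.042)]@Rz.T+[.522,.121,0]).astype(np.float32)
        g=cv2.remap(f["image"],P[:,0],P[:,1],cv2.INTER_LINEAR).reshape(-1,3)
        g=g.astype(int); print(X,[ (int(y*1e3),int(a.mean()),int(a[0]-a[2])) for y,a in zip(ys,g) if abs(y)>.04])
```

```text
top [0.5211 0.1195 5.4612 0.1351 0.064 ] -0.9860429122868435
0.07 [(-68, 73, 32), (-66, 96, 18), (-64, 122, 7), (-62, 138, 0), (-60, 144, -3), (-57, 143, -2), (-55, 139, 0), (-53, 140, -2), (-51, 141, -2), (-49, 143, -1), (-47, 144, 0), (-45, 142, 0), (-43, 138, 0), (-41, 137, -2), (40, 83, 0), (42, 65, -1), (44, 61, -1), (46, 58, 0), (48, 64, -2), (50, 91, -2), (52, 123, 0), (54, 140, -2), (56, 142, -3), (58, 140, 1), (60, 140, 14), (62, 134, 53), (64, 132, 69), (66, 131, 73), (68, 131, 73)]
0.0 [(-68, 77, 32), (-66, 94, 20), (-64, 125, 2), (-62, 142, 0), (-60, 145, 0), (-57, 146, -1), (-55, 145, -2), (-53, 142, -3), (-51, 142, -3), (-49, 144, -2), (-47, 145, 1), (-45, 145, -2), (-43, 142, -3), (-41, 142, -2), (40, 120, -3), (42, 87, -4), (44, 64, -2), (46, 57, -1), (48, 59, -3), (50, 87, -3), (52, 123, -1), (54, 140, -1), (56, 143, -2), (58, 145, 0), (60, 144, 19), (62, 139, 56), (64, 136, 75), (66, 136, 76), (68, 135, 75)]
-0.02 [(-68, 73, 34), (-66, 95, 21), (-64, 120, 8), (-62, 138, 1), (-60, 143, 0), (-57, 143, -3), (-55, 146, -2), (-53, 142, -2), (-51, 141, 0), (-49, 142, -1),
[... 916 characters left out ...]
, -1), (-47, 146, 1), (-45, 144, 1), (-43, 120, 0), (-41, 94, 1), (40, 72, 0), (42, 71, 0), (44, 67, 1), (46, 68, 0), (48, 71, 1), (50, 80, 3), (52, 108, 1), (54, 137, 1), (56, 143, 0), (58, 144, 1), (60, 147, 9), (62, 151, 37), (64, 151, 68), (66, 153, 79), (68, 154, 80)]
-0.02 [(-68, 72, 16), (-66, 75, 3), (-64, 98, 2), (-62, 135, 0), (-60, 145, 1), (-57, 148, 1), (-55, 147, 0), (-53, 145, 0), (-51, 146, 0), (-49, 146, 0), (-47, 146, 0), (-45, 146, 0), (-43, 146, -1), (-41, 143, 0), (40, 71, -1), (42, 69, -1), (44, 68, 1), (46, 68, 1), (48, 66, 0), (50, 77, 0), (52, 109, 0), (54, 141, 1), (56, 145, 1), (58, 144, -1), (60, 145, 5), (62, 147, 26), (64, 148, 63), (66, 147, 74), (68, 144, 76)]
```

Run:
```python
from h import *
plan([([.503,.343,.22],tool(-8),.045,8.2),([.503,.343,.099],tool(-8),.02,8)])
```

```text
13 rows:
  0.026,0.034,0.14,0.137,-0.126,0.202
  0.038,0.04,0.135,0.137,-0.126,0.202
  0.051,0.045,0.13,0.137,-0.126,0.202
  0.063,0.048,0.123,0.137,-0.126,0.202
  0.076,0.049,0.115,0.137,-0.126,0.202
  0.088,0.048,0.107,0.137,-0.126,0.202
  0.099,0.046,0.097,0.137,-0.126,0.202
  0.109,0.042,0.088,0.137,-0.126,0.202
  0.118,0.036,0.078,0.137,-0.126,0.202
  0.126,0.029,0.068,0.137,-0.126,0.202
  0.133,0.02,0.058,0.137,-0.126,0.202
  0.137,0.01,0.049,0.137,-0.126,0.202
  0.141,-0.001,0.04,0.137,-0.126,0.202
7 rows:
  0,0,0.069,0,0,0  (all)
end [0.503 0.343 0.099] [180.   0.  82.]
```

```bash
python3 -m creep '[0.026,0.034,0.14,0.137,-0.126,0.202,1, 0.038,0.04,0.135,0.137,-0.126,0.202,1, 0.051,0.045,0.13,0.137,-0.126,0.202,1, 0.063,0.048,0.123,0.137,-0.126,0.202,1, 0.076,0.049,0.115,0.137,-0.126,0.202,1]'
python3 -m creep '[0.088,0.048,0.107,0.137,-0.126,0.202,1, 0.099,0.046,0.097,0.137,-0.126,0.202,1, 0.109,0.042,0.088,0.137,-0.126,0.202,1, 0.118,0.036,0.078,0.137,-0.126,0.202,1, 0.126,0.029,0.068,0.137,-0.126,0.202,1]'
python3 -m creep '[0.133,0.02,0.058,0.137,-0.126,0.202,1, 0.137,0.01,0.049,0.137,-0.126,0.202,1, 0.141,-0.001,0.04,0.137,-0.126,0.202,1, 0,0,0,0,0,0,1]'
python3 - <<'E'
from h import *
print(read_state()["joints"].round(1))
plan([([.503,.343,.22],tool(-8)),([.503,.343,.099],tool(-8),.02,8)])
E
```

```text
t: 5.4
ee_pos: [0.4893, 0.06, 0.2852]
ee_rot: [139.9, -11.6, 134.7]
contact_force: [1.2, -0.9, 0.7]
finger_gap: 1.001
gripper_force: 0.0
t: 5.9
ee_pos: [0.4903, 0.1933, 0.2567]
ee_rot: [160.8, -11.1, 109.2]
contact_force: [-0.2, -0.4, -0.3]
finger_gap: 1.002
gripper_force: 0.0
t: 6.3
ee_pos: [0.4777, 0.2558, 0.2422]
ee_rot: [171.2, -8.2, 98.6]
contact_force: [-0.2, 0.9, -0.6]
finger_gap: 1.001
gripper_force: 0.0
[ 37.2   4.8 -68.8 105.9   0.4  61.1 -23.3]
5 rows:
  0.063,0.026,0.031,0.052,-0.066,0.111
  0.065,0.023,0.029,0.052,-0.066,0.111
  0.067,0.02,0.026,0.052,-0.066,0.111
  0.069,0.017,0.023,0.052,-0.066,0.111
  0.071,0.014,0.02,0.052,-0.066,0.111
7 rows:
  0,0,0.069,0,0,0  (all)
end [0.503 0.343 0.099] [180.   0.  82.]
```

```bash
python3 -m creep '[0.063,0.026,0.031,0.052,-0.066,0.111,1, 0.065,0.023,0.029,0.052,-0.066,0.111,1, 0.067,0.02,0.026,0.052,-0.066,0.111,1, 0.069,0.017,0.023,0.052,-0.066,0.111,1, 0.071,0.014,0.02,0.052,-0.066,0.111,1]'
python3 -m creep '[0,0,0,0,0,0,1]'
python3 - <<'E'
from h import *
print(read_state()["joints"].round(1))
plan([([.503,.343,.22],tool(-8)),([.503,.343,.099],tool(-8),.02,8)])
E
```

```text
t: 6.8
ee_pos: [0.5039, 0.3394, 0.2198]
ee_rot: [179.9, 0.1, 81.9]
contact_force: [0.3, -0.3, 0.3]
finger_gap: 0.997
gripper_force: 0.0
t: 6.9
ee_pos: [0.5028, 0.3417, 0.2191]
ee_rot: [-180.0, -0.0, 82.1]
contact_force: [-0.0, -0.1, 0.1]
finger_gap: 1.0
gripper_force: 0.0
[  6.6  25.7 -58.9  90.2  22.4  76.8 -62.8]
1 rows:
  0.005,0,-0.004,-0.001,0,0.005  (all)
7 rows:
  0,0,0.069,0,0,0  (all)
end [0.503 0.343 0.099] [180.   0.  82.]
```

```bash
python3 -m creep '[0,0,0.069,0,0,0,1, 0,0,0.069,0,0,0,1, 0,0,0.069,0,0,0,1, 0,0,0.069,0,0,0,1, 0,0,0.069,0,0,0,1]' >/dev/null
python3 -m creep '[0,0,0.069,0,0,0,1, 0,0,0.069,0,0,0,1, 0,0,0,0,0,0,0, 0,0,0,0,0,0,0, 0,0,0,0,0,0,0]' 110
python3 -m creep '[0,0,0,0,0,0,0, 0,0,0,0,0,0,0, 0,0,0,0,0,0,0, 0,0,0,0,0,0,0, 0,0,0,0,0,0,0]'
python3 -m creep '[0,0,-0.06,0,0,0,0, 0,0,-0.08,0,0,0,0, 0,0,-0.08,0,0,0,0, 0,0,-0.08,0,0,0,0, 0,0,-0.08,0,0,0,0]'
python3 -m creep '[0,0,-0.06,0,0,0,0,0,0,0,0,0,0,0]'
python3 - <<'E'
from h import *
s=read_state();print(s["joints"].round(1),s["ee_pos"],s["ee_rot"])
T=Ro.from_euler('xyz',s["ee_rot"],degrees=True); a=s["ee_rot"][2]-90
g=s["ee_pos"]-Ro.from_euler('z',a,degrees=True).apply([.054,0,.095])
print("expected scoop",g,a)
fm=[]
for n in("top","scene"):
    f=grab_frame(n)
    for d in cut_out(n,"scoop")[:3]:
        print(n,d["p"],d["point"],d["mask"].sum())
        if np.hypot(*(ray(f,d["point"],g[2]+.03)[:2]-g[:2]))<.08: fm.append((f,d["mask"]*1.)); break
    print(n,[(ray(f,d["point"],g[2]+.001)[:2].round(4),round(d["p"],2)) for d in pinpoint(n,"scoop_lip")[:2]])
    cv2.imwrite(f"pics/g_{n}.png",f["image"][:,:,::-1])
for q in fm: print(fit([q],SC[:7],(g[0],g[1],a,g[2])))
E
```

```text
t: 7.9
ee_pos: [0.5034, 0.3386, 0.0981]
ee_rot: [-179.9, 0.0, 81.9]
contact_force: [0.1, 0.2, 1.1]
finger_gap: 0.515
gripper_force: 0.0
t: 8.4
ee_pos: [0.5032, 0.3386, 0.0983]
ee_rot: [-179.9, 0.0, 81.9]
contact_force: [-1.6, -0.3, 5.7]
finger_gap: 0.265
gripper_force: 107.4
t: 8.9
ee_pos: [0.5032, 0.3381, 0.1939]
ee_rot: [-179.9, 0.1, 81.9]
contact_force: [0.2, 0.0, -1.6]
finger_gap: 0.269
gripper_force: 107.4
t: 9.1
ee_pos: [0.504, 0.339, 0.2098]
ee_rot: [180.0, -0.0, 81.9]
contact_force: [-0.3, 0.1, -2.4]
finger_gap: 0.267
gripper_force: 107.3
[  6.9  26.1 -58.8  91.   22.9  75.9 -63.2] [0.50399117 0.3390188  0.20981746] [ 1.79958504e+02 -2.53266449e-02  8.18501271e+01]
expected scoop [0.45053654 0.34667399 0.11481746] -8.149872863408902
top []
scene 0.83 [469.5, 188.3] 1073
scene [(array([0.4138, 0.3553]), 0.9)]
(array([ 0.4545,  0.3482, -9.6813]), np.float64(-0.82))
```

Run:
```python
from h import *
s=read_state(); a=s["ee_rot"][2]-90; out=[]
for n in("top","scene"):
    f=grab_frame(n); Rz=Ro.from_euler('z',a,degrees=True)
    o=s["ee_pos"]+Rz.apply([-.054,.0023,-.095])
    u,v=proj(f,[o])[0].astype(int); k=6; im=cv2.resize(f["image"][v-45:v+45,u-33:u+33],None,fx=k,fy=k,interpolation=cv2.INTER_CUBIC)[:,:,::-1].copy()
    for b in SC[:6]:
        q=proj(f,Rz.apply(b)+o); q=cv2.convexHull(((q-[u-33,v-45]+.5)*k).astype(np.int32)); cv2.polylines(im,[q],True,(0,255,0),1)
    out.append(im)
cv2.imwrite("pics/hold.png",np.hstack(out))
```

```text
(no output)
```

View pics/hold.png

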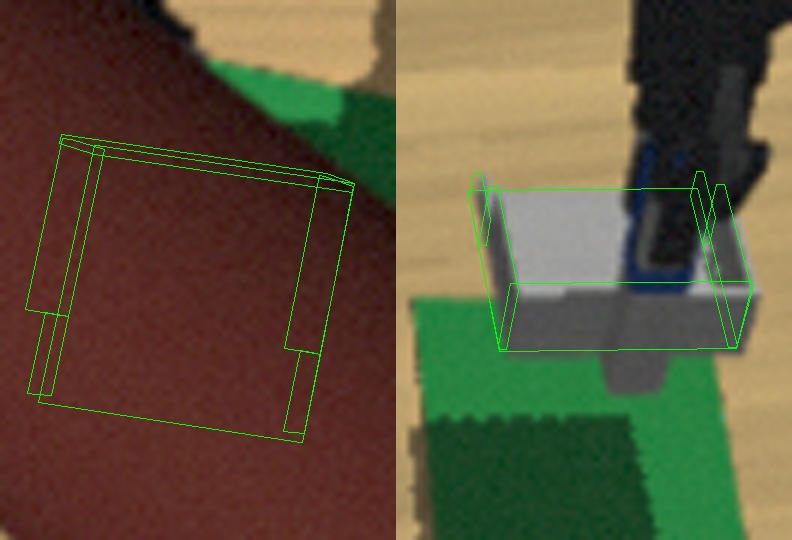

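The overlay matches the held scoop within about 1 px in the scene view: side walls at zoomed columns of about 500 and 742. The top view is blocked by the arm. Next I'll move over the pan.

```bash
cat >> h.py <<'E'
PC=np.array([.521,.120,0]); PY=5.4; OFF=.0028
def tcp_from_lip(C,yaw,lip,t,a=None):
    """lip point xyz in frame (C,yaw), scoop yaw = yaw, pitch t (mouth up +) -> TCP,R ; grip is 105 mm behind, 94.3 above lip underside"""
    Rs=Ro.from_euler('z',yaw,degrees=True)*Ro.from_euler('y',t,degrees=True)
    return C+Ro.from_euler('z',yaw,degrees=True).apply(lip)+Rs.apply([.105,-OFF,.0943]), tool(yaw,t)
def lip_now(C,yaw):
    s=read_state(); R=Ro.from_euler('xyz',s["ee_rot"],degrees=True)*down(90).inv()
    return (Ro.from_euler('z',yaw,degrees=True).inv().apply(s["ee_pos"]-R.apply([.105,-OFF,.0943])-C)*1e3).round(1), (Ro.from_euler('z',-yaw,degrees=True)*R).as_euler('xyz',degrees=True).round(2), s["joints"].round(0), s["contact_force"].round(1)
E
python3 - <<'E'
from h import *
W=[tcp_from_lip(PC,PY,[-.002,0,.10],0)+(.03,6),tcp_from_lip(PC,PY,[-.002,0,.05],0)+(.025,6)]
plan(W)
E
```

```text
9 rows:
  -0.085,0.066,0.005,-0.001,0,-0.053
  -0.087,0.064,0.005,-0.001,0,-0.053
  -0.089,0.062,0.005,-0.001,0,-0.053
  -0.09,0.06,0.005,-0.001,0,-0.053
  -0.092,0.057,0.005,-0.001,0,-0.053
  -0.093,0.055,0.005,-0.001,0,-0.053
  -0.095,0.052,0.005,-0.001,0,-0.053
  -0.096,0.05,0.005,-0.001,0,-0.053
  -0.097,0.047,0.005,-0.001,0,-0.053
2 rows:
  0,0,0.1,0,0,0  (all)
end [0.62380639 0.12690558 0.1443    ] [180.    0.   95.4]
```

```bash
python3 -m creep '[-0.085,0.066,0,0,0,-0.053,0, -0.087,0.064,0,0,0,-0.053,0, -0.089,0.062,0,0,0,-0.053,0, -0.09,0.06,0,0,0,-0.053,0, -0.092,0.057,0,0,0,-0.053,0]' 115 >/dev/null
python3 -m creep '[-0.093,0.055,0,0,0,-0.053,0, -0.095,0.052,0,0,0,-0.053,0, -0.096,0.05,0,0,0,-0.053,0, -0.097,0.047,0,0,0,-0.053,0, 0,0,0,0,0,0,0]' >/dev/null
python3 -m creep '[0,0,0.09,0,0,0,0, 0,0,0.09,0,0,0,0, 0,0,0,0,0,0,0]'
python3 - <<'E'
from h import *
print(lip_now(PC,PY))
W=[tcp_from_lip(PC,PY,[-.002,0,.050],-1)+(.02,6),tcp_from_lip(PC,PY,[-.002,0,.008],-1)+(.012,6)]
plan(W)
s=read_state(); f=grab_frame("scene"); c="x"
Rs=Ro.from_euler('xyz',s["ee_rot"],degrees=True)*down(90).inv(); o=s["ee_pos"]-Rs.apply([.054,-OFF,.0943])
u,v=376,215; k=6; im=cv2.resize(f["image"][v-50:v+50,u-66:u+66],None,fx=k,fy=k,interpolation=cv2.INTER_CUBIC)[:,:,::-1].copy()
def dr(P,col): cv2.polylines(im,[((proj(f,P)-[u-66,v-50]+.5)*k).astype(np.int32)],True,col,1)
Rz=Ro.from_euler('z',PY,degrees=True); dr(Rz.apply(np.array([[-125,-53,42],[-125,53,42],[125,53,42],[125,-53,42]])/1e3)+PC,(255,0,0))
for b in SC[:6]: cv2.polylines(im,[cv2.convexHull(((proj(f,Rs.apply(b)+o)-[u-66,v-50]+.5)*k).astype(np.int32))],True,(0,255,0),1)
cv2.imwrite("pics/over.png",im)
E
```

```text
t: 10.8
ee_pos: [0.6224, 0.1267, 0.1591]
ee_rot: [-179.6, 0.1, 95.5]
contact_force: [-0.5, -0.2, -2.2]
finger_gap: 0.262
gripper_force: 112.6
(array([-4.1, -0.5, 65.6]), array([-0.09,  0.43,  0.13]), array([ 26.,  32., -57.,  90.,  28.,  73., -30.]), array([-0.5, -0.2, -2.2]))
1 rows:
  0,-0.001,0.052,-0.05,0.003,0.005  (all)
4 rows:
  0,-0.001,0.042,0,0,0  (all)
end [0.62215201 0.1267492  0.10411814] [179.    0.   95.4]
```

View pics/over.png

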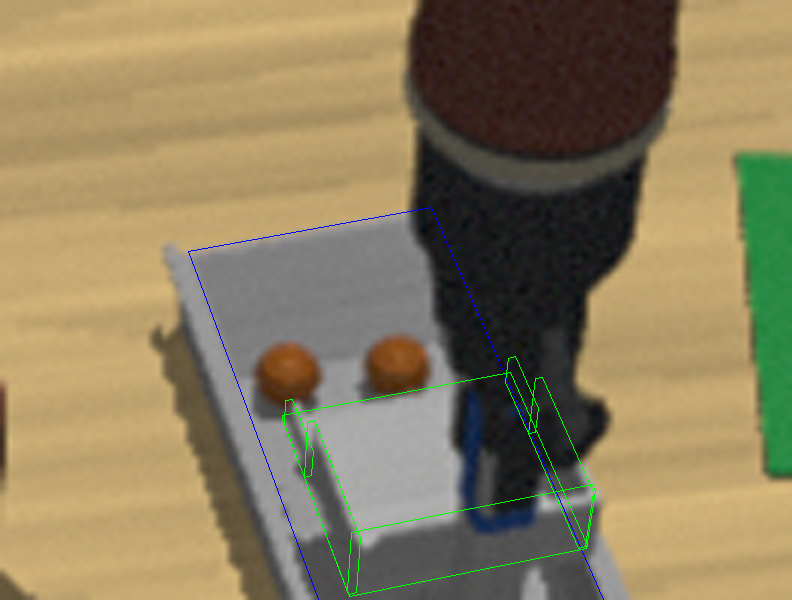

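The overlay matches the scoop walls within about 1 px and sits between the pan's inner edges. The two far croquettes show at (288,372) and (397,365) in the crop. Lowering now.

```bash
python3 -m creep '[0,0.004,0.05,-0.05,0,0,0, 0,0.004,0.04,0,0,0,0, 0,0.004,0.04,0,0,0,0, 0,0.004,0.04,0,0,0,0, 0,0,0.04,0,0,0,0]'
python3 -m creep '[0,0,0,0,0,0,0,0,0,0,0,0,0,0]'
python3 - <<'E'
from h import *
print(lip_now(PC,PY))
plan([tcp_from_lip(PC,PY,[-.000,0,.004],-1)+(.006,6)])
E
```

```text
t: 11.35
ee_pos: [0.6293, 0.1276, 0.1092]
ee_rot: [178.7, 0.1, 95.5]
contact_force: [0.3, 0.2, -1.5]
finger_gap: 0.27
gripper_force: 112.6
t: 11.55
ee_pos: [0.629, 0.1278, 0.1097]
ee_rot: [178.7, 0.0, 95.5]
contact_force: [0.4, 0.4, -2.0]
finger_gap: 0.265
gripper_force: 112.7
(array([ 5.3,  0. , 13.1]), array([-0.05, -1.26,  0.13]), array([ 25.,  34., -55.,  93.,  31.,  67., -32.]), array([ 0.4,  0.4, -2. ]))
2 rows:
  -0.001,-0.01,0.019,0.005,0.001,0.002  (all)
end [0.62414313 0.12693741 0.10011814] [179.    0.   95.4]
```

```bash
python3 -m creep '[0,-0.01,0.015,0,0,0,0, 0,-0.008,0.015,0,0,0,0, 0,0,0.008,0,0,0,0, 0,0,0,0,0,0,0]'
python3 - <<'E'
from h import *
print(lip_now(PC,PY))
E
```

```text
t: 11.95
ee_pos: [0.6246, 0.1271, 0.1]
ee_rot: [178.7, 0.1, 95.5]
contact_force: [-0.6, 0.5, -2.1]
finger_gap: 0.264
gripper_force: 112.7
(array([ 0.9, -0.3,  3.4]), array([-0.08, -1.27,  0.12]), array([ 25.,  35., -55.,  94.,  31.,  66., -32.]), array([-0.6,  0.5, -2.1]))
```

```bash
for i in 1; do python3 -m creep '[0,0,0.005,0,0,0,0]'|grep -E "pos|force"; python3 -m creep '[0,0,0.005,0,0,0,0]'|grep -E "pos|force";python3 -m creep '[0,0,0,0,0,0,0]'|grep -E "pos|force"; done
```

```text
ee_pos: [0.625, 0.1272, 0.0992]
contact_force: [2.5, -0.1, 3.7]
gripper_force: 113.3
ee_pos: [0.6254, 0.1273, 0.0987]
contact_force: [-0.5, -1.0, 11.9]
gripper_force: 114.6
ee_pos: [0.6254, 0.1273, 0.0989]
contact_force: [-1.1, -1.6, 7.4]
gripper_force: 114.2
```

```bash
python3 -m creep '[0,-0.02,-0.001,0,0,0,0, 0,-0.024,0,0,0,0,0, 0,-0.024,0,0,0,0,0, 0,-0.024,0,0,0,0,0, 0,-0.024,0,0,0,0,0]'
python3 -m creep '[0,-0.024,0,0,0,0,0, 0,-0.024,0,0,0,0,0, 0,-0.024,0,0,0,0,0, 0,-0.024,0,0,0,0,0, 0,0,0,0,0,0,0]'
python3 - <<'E'
from h import *
print(lip_now(PC,PY))
f=grab_frame("scene"); u,v=376,225; k=6; im=cv2.resize(f["image"][v-40:v+40,u-60:u+60],None,fx=k,fy=k,interpolation=cv2.INTER_CUBIC)[:,:,::-1]
cv2.imwrite("pics/push.png",im)
E
```

```text
t: 12.75
ee_pos: [0.5984, 0.1251, 0.0996]
ee_rot: [178.4, 0.0, 95.5]
contact_force: [5.9, 0.8, 9.6]
finger_gap: 0.265
gripper_force: 113.9
t: 13.25
ee_pos: [0.5746, 0.123, 0.0995]
ee_rot: [178.3, 0.0, 95.5]
contact_force: [4.3, 2.6, 10.8]
finger_gap: 0.262
gripper_force: 114.2
(array([-48.6,   0.5,   2.2]), array([-0.02, -1.67,  0.11]), array([ 29.,  29., -58., 102.,  28.,  63., -32.]), array([ 4.3,  2.6, 10.8]))
```

View pics/push.png

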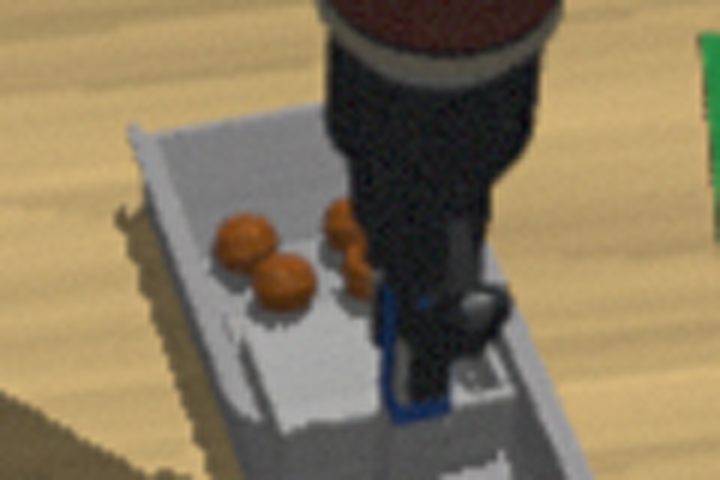

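The four croquettes are ahead of the lip: near pair at crop (285,282) and (358,270), far pair at (245,242) and (342,222), against the ramp. I'll keep pushing.

```bash
python3 -m creep '[0,-0.02,0,0,0,0,0, 0,-0.024,0,0,0,0,0, 0,-0.024,0,0,0,0,0, 0,-0.024,0,0,0,0,0, 0,-0.024,0,0,0,0,0]'
python3 -m creep '[0,-0.024,0,0,0,0,0, 0,0,0,0,0,0,0]'
python3 - <<'E'
from h import *
print(lip_now(PC,PY))
f=grab_frame("scene"); u,v=376,220; k=6; im=cv2.resize(f["image"][v-40:v+40,u-60:u+60],None,fx=k,fy=k,interpolation=cv2.INTER_CUBIC)[:,:,::-1]
cv2.imwrite("pics/push2.png",im)
E
```

```text
t: 13.8
ee_pos: [0.5478, 0.1207, 0.0999]
ee_rot: [178.1, -0.0, 95.5]
contact_force: [10.3, 1.4, 17.0]
finger_gap: 0.27
gripper_force: 114.9
t: 14.0
ee_pos: [0.5412, 0.1201, 0.0997]
ee_rot: [178.2, 0.0, 95.5]
contact_force: [8.3, 1.9, 15.0]
finger_gap: 0.271
gripper_force: 114.9
(array([-81.8,   0.8,   2.1]), array([-0.  , -1.84,  0.11]), array([ 32.,  26., -60., 106.,  26.,  61., -32.]), array([ 8.3,  1.9, 15. ]))
```

View pics/push2.png

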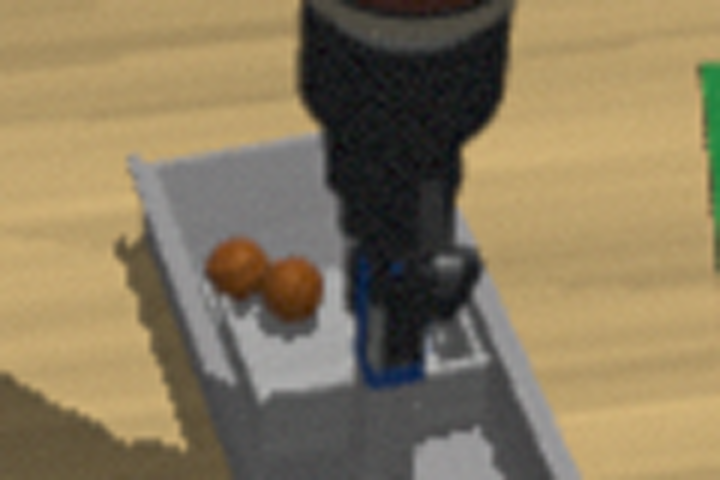

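One croquette is already in the scoop at crop (290,288) and another is on the lip at (238,268); the other two are hidden by the gripper. Next I'll climb the ramp while tilting.

Run:
```python
from h import *
L=lambda x,z,t,a=.006: tcp_from_lip(PC,PY,[x,0.0005,z],t)+(a,3)
plan([L(-.088,.005,-0.5),L(-.100,.017,6),L(-.110,.028,11),L(-.118,.039,16),L(-.119,.060,20,.01),L(-.110,.110,22,.02)])
```

```text
1 rows:
  -0.002,-0.016,-0.003,0.046,0,0.004  (all)
3 rows:
  0,-0.003,0.001,0.076,0,0  (all)
2 rows:
  0,-0.007,-0.001,0.087,0,0  (all)
2 rows:
  0,-0.004,0,0.087,0,0  (all)
2 rows:
  0,-0.001,-0.025,0.07,0,0  (all)
3 rows:
  0,-0.007,-0.062,0.023,0,0
  0,-0.008,-0.062,0.023,0,0
  0,-0.009,-0.062,0.023,0,0
end [0.5437955  0.11984456 0.15809975] [-1.58000000e+02  1.27222187e-14  9.54000000e+01]
```

```bash
python3 -m creep '[0,-0.016,-0.003,0.046,0,0,0, 0,-0.003,0,0.076,0,0,0, 0,-0.003,0,0.076,0,0,0, 0,-0.003,0,0.076,0,0,0, 0,0,0,0,0,0,0]'
python3 -c "
from h import *
print(lip_now(PC,PY))"
python3 -m creep '[0,-0.007,-0.001,0.087,0,0,0, 0,-0.007,-0.001,0.087,0,0,0, 0,-0.004,0,0.087,0,0,0, 0,-0.004,0,0.087,0,0,0, 0,0,0,0,0,0,0]'
python3 - <<'E'
from h import *
print(lip_now(PC,PY))
f=grab_frame("scene"); u,v=376,220; k=6; im=cv2.resize(f["image"][v-40:v+40,u-60:u+60],None,fx=k,fy=k,interpolation=cv2.INTER_CUBIC)[:,:,::-1]
cv2.imwrite("pics/push3.png",im)
E
```

```text
t: 14.55
ee_pos: [0.535, 0.1188, 0.0988]
ee_rot: [-173.8, -0.0, 95.4]
contact_force: [9.3, 0.4, 10.4]
finger_gap: 0.268
gripper_force: 115.5
(array([-100.7,    0.3,   16.4]), array([0.04, 6.21, 0.04]), array([ 29.,  31., -58., 101.,  25.,  70., -31.]), array([ 9.3,  0.4, 10.4]))
t: 15.05
ee_pos: [0.5265, 0.1177, 0.098]
ee_rot: [-163.4, 0.0, 95.5]
contact_force: [3.4, -0.9, 5.0]
finger_gap: 0.265
gripper_force: 114.8
(array([-122.3,   -0.2,   37.6]), array([-0.03, 16.57,  0.07]), array([ 25.,  37., -56.,  94.,  24.,  81., -30.]), array([ 3.4, -0.9,  5. ]))
```

View pics/push3.png

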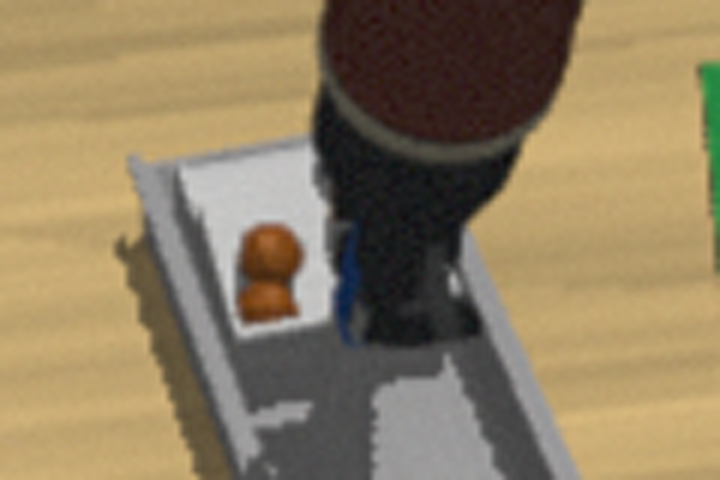

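Two croquettes are well inside the scoop at crop (272,252) and (268,300). The other two are hidden behind the gripper. I'll lift and check.

```bash
python3 -m creep '[0,0,-0.015,0.06,0,0,0, 0,0,-0.03,0.06,0,0,0, 0,-0.005,-0.05,0.03,0,0,0, 0,-0.01,-0.06,0,0,0,0, 0,-0.015,-0.06,0,0,0,0]'
python3 -m creep '[0,-0.015,-0.06,0,0,0,0, 0,-0.01,-0.05,0,0,0,0, 0,0,0,0,0,0,0, 0,0,0,0,0,0,0]'
python3 - <<'E'
from h import *
print(lip_now(PC,PY)); out=[]
for n,(u,v) in(("scene",(376,215)),("top",(254,285))):
    f=grab_frame(n);  k=6; im=cv2.resize(f["image"][v-50:v+50,u-66:u+66],None,fx=3*2,fy=k,interpolation=cv2.INTER_CUBIC)[:,:,::-1]
    out.append(cv2.resize(im,(400,303)))
    hsv=cv2.cvtColor(f["image"],cv2.COLOR_RGB2HSV); m=((hsv[...,0]<15)&(hsv[...,1]>150)&(hsv[...,2]>60)).astype(np.uint8)
    kk,_,st,c=cv2.connectedComponentsWithStats(m); print(n,[(c[i].round(0),st[i,4]) for i in range(1,kk) if st[i,4]>15])
cv2.imwrite("pics/lift.png",np.hstack(out))
E
```

```text
t: 15.6
ee_pos: [0.5369, 0.1189, 0.1522]
ee_rot: [-159.2, 0.1, 95.5]
contact_force: [0.7, -0.1, -2.0]
finger_gap: 0.267
gripper_force: 113.8
t: 16.0
ee_pos: [0.5409, 0.1191, 0.1793]
ee_rot: [-159.2, 0.1, 95.5]
contact_force: [-0.6, -0.3, -3.6]
finger_gap: 0.266
gripper_force: 113.9
(array([-111.9,   -0.3,  128.4]), array([-0.09, 20.79,  0.08]), array([ 23.,  37., -56.,  84.,  21.,  94., -29.]), array([-0.6, -0.3, -3.6]))
scene [(array([350.,  22.]), np.int32(20)), (array([225.,  51.]), np.int32(856)), (array([363.,  30.]), np.int32(36)), (array([202.,  29.]), np.int32(44)), (array([212.,  29.]), np.int32(18)), (array([439.,  39.]), np.int32(134)), (array([171.,  58.]), np.int32(1107)), (array([135.,  38.]), np.int32(127)), (array([248.,  36.]), np.int32(33)), (array([61., 46.]), np.int32(89)), (array([378.,  39.]), np.int32(25)), (array([46., 43.]), np.int32(62)), (array([379.,  46.]), np.int32(22)), (array([220.,  51.]), np.int32(34)), (array([47., 59.]), np.int32(42)), (array([225.,  57.]), np.int32(22)), (array([241.,  57.]), np.int32(30)), (array([132.,  62.]), np.int32(34)), (ar
[... 1353 characters left out ...]
., 270.]), np.int32(25)), (array([262., 289.]), np.int32(188)), (array([238., 291.]), np.int32(204)), (array([462., 287.]), np.int32(17)), (array([409., 395.]), np.int32(7195)), (array([476., 322.]), np.int32(151)), (array([464., 340.]), np.int32(147)), (array([479., 340.]), np.int32(147)), (array([479., 357.]), np.int32(17)), (array([471., 397.]), np.int32(74)), (array([485., 414.]), np.int32(24)), (array([472., 421.]), np.int32(23)), (array([480., 421.]), np.int32(46)), (array([490., 421.]), np.int32(19)), (array([386., 446.]), np.int32(758)), (array([494., 430.]), np.int32(18)), (array([498., 441.]), np.int32(22)), (array([346., 466.]), np.int32(224)), (array([423., 470.]), np.int32(61))]
```

View pics/lift.png

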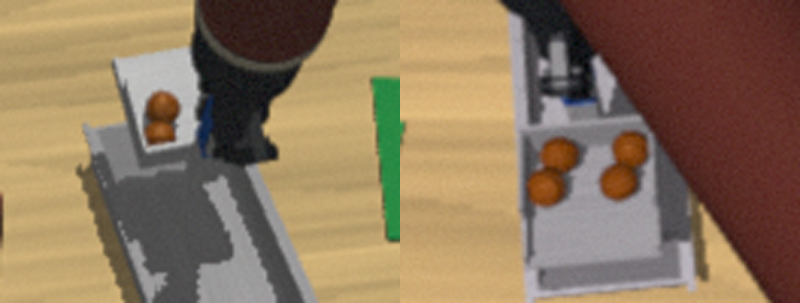

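All four croquettes are in the scoop, at top crop (558,153), (630,148), (546,187) and (618,182), clear above the pan. I'll carry it to the lunch box.

```bash
cat >> h.py <<'E'
EC=np.array([.504,-.1125,0]); EY=77.2
E
python3 - <<'E'
from h import *
L=lambda x,z,t,a=.015,r=4: tcp_from_lip(EC,EY,[x,0,z],t)+(a,r)
plan([L(.02,.13,20,.02,5)])
plan([L(.02,.08,0),L(.02,.045,-15)],p0=L(.02,.13,20)[:2])
E
```

```text
15 rows:
  -0.023,-0.003,0,-0.002,-0.058,-0.156
  -0.022,-0.004,0,-0.002,-0.058,-0.156
  -0.022,-0.006,0.001,-0.002,-0.058,-0.156
  -0.021,-0.008,0.002,-0.002,-0.058,-0.156
  -0.021,-0.009,0.002,-0.002,-0.058,-0.156
  -0.02,-0.011,0.003,-0.002,-0.058,-0.156
  -0.019,-0.012,0.003,-0.002,-0.058,-0.156
  -0.018,-0.014,0.004,-0.002,-0.058,-0.156
  -0.016,-0.015,0.004,-0.002,-0.058,-0.156
  -0.015,-0.016,0.005,-0.002,-0.058,-0.156
  -0.013,-0.017,0.005,-0.002,-0.058,-0.156
  -0.012,-0.018,0.006,-0.002,-0.058,-0.156
  -0.01,-0.019,0.006,-0.002,-0.058,-0.156
  -0.009,-0.02,0.006,-0.002,-0.058,-0.156
  -0.007,-0.021,0.006,-0.002,-0.058,-0.156
end [0.54016657 0.03404942 0.1827009 ] [-160.     0.   167.2]
5 rows:
  0,-0.017,0.013,-0.14,0,0
  0,-0.018,0.012,-0.14,0,0
  0,-0.019,0.011,-0.14,0,0
  0,-0.02,0.01,-0.14,0,0
  0,-0.02,0.008,-0.14,0,0
4 rows:
  0,-0.028,0.011,-0.131,0,0
  0,-0.029,0.009,-0.131,0,0
  0,-0.029,0.007,-0.131,0,0
  0,-0.03,0.005,-0.131,0,0
end [ 0.52822407 -0.01851566  0.16326281] [165.    0.  167.2]
```

```bash
python3 -m creep '[-0.012,0,0,-0.001,-0.03,-0.08,0, -0.022,-0.003,0,-0.002,-0.058,-0.156,0, -0.022,-0.005,0,-0.002,-0.058,-0.156,0, -0.021,-0.007,0.002,-0.002,-0.058,-0.156,0, -0.021,-0.008,0.002,-0.002,-0.058,-0.156,0]' >/dev/null
python3 -m creep '[-0.021,-0.009,0.002,-0.002,-0.058,-0.156,0, -0.02,-0.011,0.003,-0.002,-0.058,-0.156,0, -0.019,-0.012,0.003,-0.002,-0.058,-0.156,0, -0.018,-0.014,0.004,-0.002,-0.058,-0.156,0, -0.016,-0.015,0.004,-0.002,-0.058,-0.156,0]' >/dev/null
python3 -m creep '[-0.015,-0.016,0.005,-0.002,-0.058,-0.156,0, -0.013,-0.017,0.005,-0.002,-0.058,-0.156,0, -0.012,-0.018,0.006,-0.002,-0.058,-0.156,0, -0.01,-0.019,0.006,-0.002,-0.058,-0.156,0, -0.009,-0.02,0.006,-0.002,-0.058,-0.156,0]'
python3 -m creep '[-0.01,-0.02,0.006,-0.002,-0.058,-0.156,0, -0.004,-0.01,0.003,-0.001,-0.03,-0.08,0, 0,0,0,0,0,0,0]'
python3 - <<'E'
from h import *
print(lip_now(EC,EY))
L=lambda x,z,t,a=.015,r=4: tcp_from_lip(EC,EY,[x,0,z],t)+(a,r)
plan([L(.02,.08,0),L(.02,.045,-15)])
E
```

```text
t: 17.6
ee_pos: [0.5434, 0.0373, 0.1823]
ee_rot: [-160.0, -0.0, 164.9]
contact_force: [-0.0, -0.1, -3.1]
finger_gap: 0.267
gripper_force: 113.8
t: 17.9
ee_pos: [0.5448, 0.0286, 0.1829]
ee_rot: [-160.1, 0.1, 172.0]
contact_force: [0.6, 0.6, -2.0]
finger_gap: 0.265
gripper_force: 113.7
(array([ 16. , -16.6, 130.1]), array([-0.08, 19.92,  4.73]), array([ 35.,  31., -70.,  98.,  43.,  89.,  38.]), array([ 0.6,  0.6, -2. ]))
6 rows:
  0.005,-0.011,0.01,-0.116,0.005,0.027
  0.005,-0.012,0.01,-0.116,0.005,0.027
  0.005,-0.012,0.009,-0.116,0.005,0.027
  0.004,-0.013,0.008,-0.116,0.005,0.027
  0.004,-0.014,0.007,-0.116,0.005,0.027
  0.004,-0.014,0.007,-0.116,0.005,0.027
4 rows:
  0,-0.028,0.011,-0.131,0,0
  0,-0.029,0.009,-0.131,0,0
  0,-0.029,0.007,-0.131,0,0
  0,-0.03,0.005,-0.131,0,0
end [ 0.52822407 -0.01851566  0.16326281] [165.    0.  167.2]
```

```bash
python3 -m creep '[0.005,-0.011,0.01,-0.116,0.005,0.027,0, 0.005,-0.012,0.01,-0.116,0.005,0.027,0, 0.005,-0.012,0.009,-0.116,0.005,0.027,0]'
python3 -c "
from h import *
print(lip_now(EC,EY))"
python3 -m creep '[0.004,-0.013,0.008,-0.116,0.005,0.027,0, 0.004,-0.014,0.007,-0.116,0.005,0.027,0, 0.004,-0.014,0.007,-0.116,0.005,0.027,0,0,0,0,0,0,0,0]'
python3 - <<'E'
from h import *
print(lip_now(EC,EY))
L=lambda x,z,t,a=.015,r=4: tcp_from_lip(EC,EY,[x,0,z],t)+(a,r)
plan([L(.02,.04,-16)])
for n in ("scene","top"):
    f=grab_frame(n); print(n,[(np.round(d["point"]),round(d["p"],2)) for d in look_for(n,"croquette1")])
E
```

```text
t: 18.2
ee_pos: [0.5398, 0.0196, 0.1786]
ee_rot: [-170.2, 0.3, 169.5]
contact_force: [0.2, -0.3, -2.5]
finger_gap: 0.266
gripper_force: 113.8
(array([ 17.3,  -8. , 103.4]), array([-0.26,  9.76,  2.24]), array([ 45.,  28., -72., 100.,  35.,  79.,  44.]), array([ 0.2, -0.3, -2.5]))
t: 18.6
ee_pos: [0.5346, 0.0067, 0.174]
ee_rot: [180.0, -0.0, 166.9]
contact_force: [0.1, -0.6, -2.1]
finger_gap: 0.267
gripper_force: 113.9
(array([18.1, -0.1, 79.6]), array([ 0.01, -0.05, -0.29]), array([ 55.,  25., -73., 103.,  25.,  71.,  52.]), array([ 0.1, -0.6, -2.1]))
4 rows:
  0.001,-0.028,0.014,-0.139,0,-0.003
  0.001,-0.029,0.012,-0.139,0,-0.003
  0.001,-0.03,0.01,-0.139,0,-0.003
  0.001,-0.031,0.008,-0.139,0,-0.003
end [ 0.5277642  -0.02053978  0.1595889 ] [164.    0.  167.2]
scene [(array([317., 223.]), 0.55)]
top []
```

```bash
python3 -m creep '[0,-0.028,0.014,-0.139,0,0,0, 0,-0.029,0.012,-0.139,0,0,0, 0,-0.03,0.01,-0.139,0,0,0, 0,-0.031,0.008,-0.139,0,0,0, 0,0,0,0,0,0,0]'
python3 - <<'E'
from h import *
print(lip_now(EC,EY))
L=lambda x,z,t,a=.015,r=3.5: tcp_from_lip(EC,EY,[x,0,z],t)+(a,r)
plan([L(.02,.033,-30),L(.02,.03,-45),L(.02,.03,-58)])
E
```

```text
t: 19.3
ee_pos: [0.5283, -0.0206, 0.1595]
ee_rot: [164.0, -0.1, 167.0]
contact_force: [0.1, -1.2, -3.1]
finger_gap: 0.264
gripper_force: 113.7
(array([20.1, -0.2, 39.9]), array([  0.05, -16.01,  -0.17]), array([ 69.,  25., -73., 107.,   9.,  62.,  71.]), array([ 0.1, -1.2, -3.1]))
4 rows:
  0,-0.028,-0.016,-0.122,0,-0.001
  0,-0.027,-0.018,-0.122,0,-0.001
  0,-0.026,-0.019,-0.122,0,-0.001
  0,-0.024,-0.021,-0.122,0,-0.001
5 rows:
  0,-0.024,-0.017,-0.105,0,0
  0,-0.023,-0.018,-0.105,0,0
  0,-0.022,-0.019,-0.105,0,0
  0,-0.021,-0.021,-0.105,0,0
  0,-0.02,-0.022,-0.105,0,0
4 rows:
  0,-0.024,-0.021,-0.113,0,0
  0,-0.023,-0.023,-0.113,0,0
  0,-0.021,-0.024,-0.113,0,0
  0,-0.02,-0.025,-0.113,0,0
end [ 0.50577124 -0.11734216  0.16901644] [122.    0.  167.2]
```

```bash
python3 -m creep '[0,-0.028,-0.016,-0.122,0,0,0, 0,-0.027,-0.018,-0.122,0,0,0, 0,-0.026,-0.019,-0.122,0,0,0, 0,-0.024,-0.021,-0.122,0,0,0, 0,0,0,0,0,0,0]'
python3 - <<'E'
from h import *
print(lip_now(EC,EY))
L=lambda x,z,t,a=.015,r=3.5: tcp_from_lip(EC,EY,[x,0,z],t)+(a,r)
plan([L(.02,.03,-45),L(.02,.03,-58)])
for n in ("scene","top"):
    f=grab_frame(n); print(n,[(np.round(d["point"]),round(d["p"],2)) for d in look_for(n,"croquette1")])
E
```

```text
t: 19.8
ee_pos: [0.522, -0.0501, 0.1679]
ee_rot: [150.0, -0.0, 167.1]
contact_force: [0.5, -0.5, -1.8]
finger_gap: 0.265
gripper_force: 113.9
(array([21. , -0.8, 33.8]), array([ 2.000e-02, -2.996e+01, -7.000e-02]), array([ 79.,  30., -73., 107.,  -2.,  62.,  87.]), array([ 0.5, -0.5, -1.8]))
5 rows:
  0.001,-0.025,-0.017,-0.105,0,0
  0.001,-0.024,-0.018,-0.105,0,0
  0.001,-0.023,-0.019,-0.105,0,0
  0.001,-0.022,-0.021,-0.105,0,0
  0.001,-0.021,-0.022,-0.105,0,0
4 rows:
  0,-0.024,-0.021,-0.113,0,0
  0,-0.023,-0.023,-0.113,0,0
  0,-0.021,-0.024,-0.113,0,0
  0,-0.02,-0.025,-0.113,0,0
end [ 0.50577124 -0.11734216  0.16901644] [122.    0.  167.2]
scene [(array([266., 257.]), 0.64), (array([277., 250.]), 0.62), (array([304., 237.]), 0.16)]
top [(array([362., 293.]), 0.65), (array([245., 168.]), 0.45)]
```

```bash
python3 -m creep '[0,-0.025,-0.017,-0.105,0,0,0, 0,-0.024,-0.018,-0.105,0,0,0, 0,-0.023,-0.019,-0.105,0,0,0, 0,-0.022,-0.021,-0.105,0,0,0, 0,-0.021,-0.022,-0.105,0,0,0]'
python3 -m creep '[0,-0.024,-0.021,-0.113,0,0,0, 0,-0.023,-0.023,-0.113,0,0,0, 0,-0.021,-0.024,-0.113,0,0,0, 0,-0.02,-0.025,-0.113,0,0,0, 0,0,0,0,0,0,0]'
python3 - <<'E'
from h import *
print(lip_now(EC,EY))
out=[]
for n,(u,v) in(("scene",(278,250)),("top",(358,270))):
    f=grab_frame(n); print(n,[(np.round(d["point"]),round(d["p"],2)) for d in look_for(n,"croquette1")])
    out.append(cv2.resize(f["image"][v-50:v+50,u-50:u+50],(400,400),interpolation=cv2.INTER_CUBIC)[:,:,::-1])
cv2.imwrite("pics/dump.png",np.hstack(out))
E
```

```text
t: 20.5
ee_pos: [0.5139, -0.0846, 0.1715]
ee_rot: [135.0, 0.1, 167.4]
contact_force: [0.7, -1.1, -2.2]
finger_gap: 0.268
gripper_force: 114.0
t: 21.0
ee_pos: [0.5067, -0.1179, 0.168]
ee_rot: [122.0, -0.0, 167.1]
contact_force: [-0.2, 0.6, -1.8]
finger_gap: 0.263
gripper_force: 113.9
(array([19.6, -1. , 29. ]), array([ 4.000e-02, -5.798e+01, -9.000e-02]), array([ 89.,  51., -71., 102., -10.,  69., 104.]), array([-0.2,  0.6, -1.8]))
scene [(array([267., 256.]), 0.68), (array([255., 258.]), 0.41)]
top [(array([366., 297.]), 0.47), (array([360., 252.]), 0.2)]
```

View pics/dump.png

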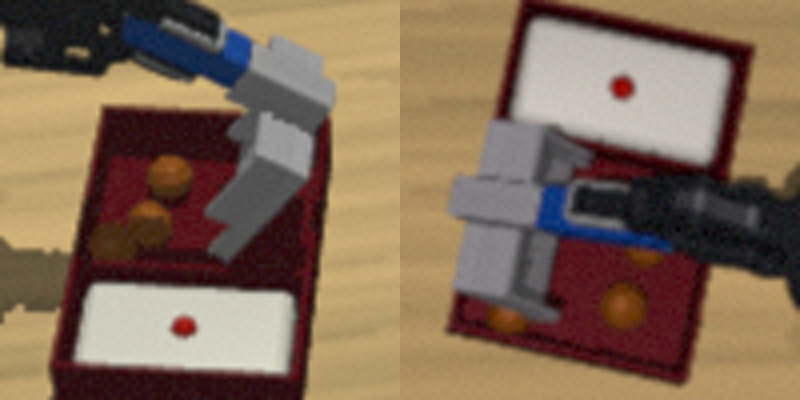

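Three croquettes show in the compartment, at scene crop (170,177), (150,222) and (115,240). A fourth is at top crop (510,318), beside the scoop. I'll rise straight up and then untilt.

Run:
```python
from h import *
s=read_state(); p=s["ee_pos"]; R=tool(EY,-58)
plan([(p+[0,0,.12],R,.025,6),([.53,-.02,.28],tool(EY,-5),.03,6),([.55,.1,.25],tool(20,0),.03,6),([.503,.339,.2],tool(-8.1,0),.03,6)])
```

```text
5 rows:
  0,0.081,-0.051,-0.001,-0.001,0.001  (all)
9 rows:
  -0.001,0.019,0.039,0.206,0,0
  -0.001,0.023,0.037,0.206,0,0
  -0.001,0.027,0.035,0.206,0,0
  -0.001,0.03,0.032,0.206,0,0
  -0.001,0.033,0.028,0.206,0,0
  -0.001,0.036,0.025,0.206,0,0
  -0.001,0.038,0.021,0.206,0,0
  -0.001,0.04,0.017,0.206,0,0
  -0.001,0.042,0.013,0.206,0,0
10 rows:
  0.003,0.047,0.016,0.016,-0.009,0.2
  0.008,0.047,0.016,0.016,-0.009,0.2
  0.012,0.046,0.015,0.016,-0.009,0.2
  0.017,0.045,0.015,0.016,-0.009,0.2
  0.021,0.043,0.015,0.016,-0.009,0.2
  0.026,0.041,0.014,0.016,-0.009,0.2
  0.03,0.038,0.014,0.016,-0.009,0.2
  0.033,0.035,0.013,0.016,-0.009,0.2
  0.037,0.032,0.013,0.016,-0.009,0.2
  0.04,0.028,0.012,0.016,-0.009,0.2
9 rows:
  0.107,0.017,0.022,0,0,0.109
  0.108,0.011,0.022,0,0,0.109
  0.108,0.005,0.022,0,0,0.109
  0.108,-0.001,0.022,0,0,0.109
  0.108,-0.007,0.022,0,0,0.109
  0.108,-0.013,0.022,0,0,0.109
  0.107,-0.019,0.022,0,0,0.109
  0.105,-0.024,0.022,0,0,0.109
  0.104,-0.03,0.022,0,0,0.109
end [0.503 0.339 0.2  ] [180.    0.   81.9]
```

```bash
python3 -m creep '[0,0.081,-0.051,0,0,0,0, 0,0.081,-0.051,0,0,0,0, 0,0.081,-0.051,0,0,0,0, 0,0.081,-0.051,0,0,0,0, 0,0.081,-0.051,0,0,0,0]' | head -3
python3 -m creep '[0,0.019,0.039,0.206,0,0,0, 0,0.023,0.037,0.206,0,0,0, 0,0.027,0.035,0.206,0,0,0, 0,0.03,0.032,0.206,0,0,0, 0,0.033,0.028,0.206,0,0,0]' >/dev/null
python3 -m creep '[0,0.036,0.025,0.206,0,0,0, 0,0.038,0.021,0.206,0,0,0, 0,0.04,0.017,0.206,0,0,0, 0,0.042,0.013,0.206,0,0,0, 0,0,0,0,0,0,0]'
python3 - <<'E'
from h import *
print(read_state()["joints"].round(0)); EC[2]=.016
f=grab_frame("top"); print([(np.round(d["point"]),round(d["p"],2),(Ro.from_euler('z',12.8,degrees=True).apply(ray(f,d["point"],.016)-EC)*1e3).round(0)) for d in look_for("top","croquette1")])
f=grab_frame("scene"); print([(np.round(d["point"]),round(d["p"],2),(Ro.from_euler('z',12.8,degrees=True).apply(ray(f,d["point"],.016)-EC)*1e3).round(0)) for d in look_for("scene","croquette1")])
plan([([.55,.1,.25],tool(20,0),.03,6),([.503,.339,.2],tool(-8.1,0),.03,6)])
E
```

```text
t: 21.7
ee_pos: [0.5063, -0.1152, 0.2903]
ee_rot: [122.2, 0.1, 167.4]
t: 22.7
ee_pos: [0.5277, -0.0135, 0.2797]
ee_rot: [175.4, 0.3, 168.0]
contact_force: [-0.4, 1.2, -1.9]
finger_gap: 0.265
gripper_force: 114.4
[ 61.  12. -69.  97.   8.  77.  69.]
[]
[(array([293., 236.]), 0.68, array([-53.,  30.,   0.])), (array([263., 256.]), 0.65, array([ 14., -36.,   0.])), (array([255., 259.]), 0.54, array([ 27., -53.,   0.]))]
10 rows:
  0.002,0.048,0.015,0.016,-0.008,0.2
  0.007,0.048,0.015,0.016,-0.008,0.2
  0.012,0.047,0.015,0.016,-0.008,0.2
  0.016,0.046,0.014,0.016,-0.008,0.2
  0.021,0.044,0.014,0.016,-0.008,0.2
  0.025,0.042,0.013,0.016,-0.008,0.2
  0.03,0.039,0.013,0.016,-0.008,0.2
  0.033,0.036,0.012,0.016,-0.008,0.2
  0.037,0.033,0.012,0.016,-0.008,0.2
  0.04,0.029,0.012,0.016,-0.008,0.2
9 rows:
  0.107,0.017,0.022,0,0,0.109
  0.108,0.011,0.022,0,0,0.109
  0.108,0.005,0.022,0,0,0.109
  0.108,-0.001,0.022,0,0,0.109
  0.108,-0.007,0.022,0,0,0.109
  0.108,-0.013,0.022,0,0,0.109
  0.107,-0.019,0.022,0,0,0.109
  0.105,-0.024,0.022,0,0,0.109
  0.104,-0.03,0.022,0,0,0.109
end [0.503 0.339 0.2  ] [180.    0.   81.9]
```

```bash
python3 -m creep '[0.002,0.048,0.015,0.016,-0.008,0.2,0, 0.007,0.048,0.015,0.016,-0.008,0.2,0, 0.012,0.047,0.015,0.016,-0.008,0.2,0, 0.016,0.046,0.014,0.016,-0.008,0.2,0, 0.021,0.044,0.014,0.016,-0.008,0.2,0]' >/dev/null
python3 -m creep '[0.025,0.042,0.013,0.016,-0.008,0.2,0, 0.03,0.039,0.013,0.016,-0.008,0.2,0, 0.033,0.036,0.012,0.016,-0.008,0.2,0, 0.037,0.033,0.012,0.016,-0.008,0.2,0, 0.04,0.029,0.012,0.016,-0.008,0.2,0]' |head -3
python3 -m creep '[0.107,0.017,0.022,0,0,0.109,0, 0.108,0.011,0.022,0,0,0.109,0, 0.108,0.005,0.022,0,0,0.109,0, 0.108,-0.001,0.022,0,0,0.109,0, 0.108,-0.007,0.022,0,0,0.109,0]' >/dev/null
python3 -m creep '[0.108,-0.013,0.022,0,0,0.109,0, 0.107,-0.019,0.022,0,0,0.109,0, 0.105,-0.024,0.022,0,0,0.109,0, 0.104,-0.03,0.022,0,0,0.109,0, 0,0,0,0,0,0,0]'
python3 - <<'E'
from h import *
print(read_state()["joints"].round(0)); out=[]
for n,(u,v) in(("scene",(278,250)),("top",(358,270))):
    f=grab_frame(n); print(n,[(np.round(d["point"]),round(d["p"],2)) for d in look_for(n,"croquette1")])
    out.append(cv2.resize(f["image"][v-50:v+50,u-50:u+50],(400,400),interpolation=cv2.INTER_CUBIC)[:,:,::-1])
cv2.imwrite("pics/box.png",np.hstack(out))
plan([([.503,.339,.13],tool(-8.1,0),.02,6),([.503,.339,.100],tool(-8.1,0),.01,6)])
E
```

```text
t: 23.9
ee_pos: [0.5504, 0.0984, 0.2495]
ee_rot: [-179.8, -0.0, 109.5]
t: 24.9
ee_pos: [0.5018, 0.3412, 0.1995]
ee_rot: [-179.7, -0.0, 81.8]
contact_force: [-1.6, 0.0, -1.8]
finger_gap: 0.265
gripper_force: 113.9
[  4.  25. -54.  92.  20.  74. -62.]
scene [(array([295., 236.]), 0.59), (array([256., 258.]), 0.46), (array([332., 341.]), 0.33)]
top [(array([375., 273.]), 0.65), (array([367., 299.]), 0.52)]
4 rows:
  0.002,-0.002,0.07,-0.001,0.001,-0.002  (all)
3 rows:
  0,0,0.04,0,0,0  (all)
end [0.503 0.339 0.1  ] [180.    0.   81.9]
```

View pics/box.png

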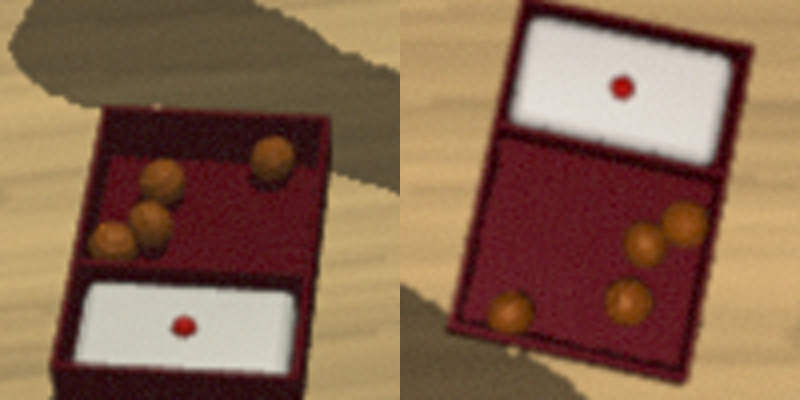

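All four croquettes lie in the empty compartment, at top crop (510,312), (628,302), (645,243) and (685,224). I'll put the scoop back on the mat.

```bash
python3 -m creep '[0.002,-0.002,0.07,0,0,0,0, 0.002,-0.002,0.07,0,0,0,0, 0.002,-0.002,0.07,0,0,0,0, 0.002,-0.002,0.07,-0.002,0,-0.002,0, 0,0,0.04,0,0,0,0]' >/dev/null
python3 -m creep '[0,0,0.04,0,0,0,0, 0,0,0.02,0,0,0,0, 0,0,0.012,0,0,0,0, 0,0,0,0,0,0,0]'
python3 -m creep '[0,0,0.008,0,0,0,0, 0,0,0,0,0,0,0]'
```

```text
t: 26.0
ee_pos: [0.5016, 0.3412, 0.1025]
ee_rot: [-180.0, 0.0, 81.9]
contact_force: [0.3, 0.4, -2.4]
finger_gap: 0.268
gripper_force: 114.0
t: 26.2
ee_pos: [0.5018, 0.3411, 0.1007]
ee_rot: [-180.0, 0.0, 81.9]
contact_force: [-0.3, 0.2, -1.6]
finger_gap: 0.268
gripper_force: 114.0
```

```bash
python3 -m creep '[0,0,0.004,0,0,0,0, 0,0,0,0,0,0,0]' | grep -E "pos|contact"
python3 -m creep '[0,0,0.004,0,0,0,0, 0,0,0,0,0,0,0]'| grep -E "pos|contact"
python3 -m creep '[0,0,0.002,0,0,0,0, 0,0,0,0,0,0,0]'| grep -E "pos|contact"
```

```text
ee_pos: [0.5017, 0.341, 0.0995]
contact_force: [-0.1, 0.6, -2.4]
ee_pos: [0.5016, 0.341, 0.0984]
contact_force: [-0.3, 0.3, -1.9]
ee_pos: [0.5017, 0.3411, 0.0983]
contact_force: [-1.5, -0.8, 1.7]
```

```bash
python3 -m creep '[0,0,0,0,0,0,1, 0,0,0,0,0,0,1, 0,0,0,0,0,0,1, 0,0,0,0,0,0,1, 0,0,0,0,0,0,1]' 
python3 -m creep '[0,0,0,0,0,0,1, 0,0,0,0,0,0,1, 0,0,-0.06,0,0,0,1, 0,0,-0.1,0,0,0,1, 0,0,-0.12,0,0,0,1]' >/dev/null
python3 -m creep '[0,0,-0.12,0,0,0,1, 0,0,-0.12,0,0,0,1, 0,0,-0.1,0,0,0,1, 0,0,0,0,0,0,1]'
python3 - <<'E'
from h import *
for n in("scene","top"):
    f=grab_frame(n)
    for d in cut_out(n,"scoop")[:1]: print(n,d["p"],fit([(f,d["mask"]*1.)],SC,(.45,.35,-8,.004)))
    print(n,[(np.round(d["point"]),round(d["p"],2)) for d in look_for(n,"croquette1")])
    for a in("sauce","mug","sesame","pickle_cup","paddle"): print(a,[(np.round(d["point"]),round(d["p"],2)) for d in look_for(n,a)[:1]])
E
```

```text
t: 27.3
ee_pos: [0.5016, 0.3411, 0.0979]
ee_rot: [-180.0, 0.1, 81.9]
contact_force: [0.1, -0.2, 0.4]
finger_gap: 1.006
gripper_force: 0.0
t: 28.2
ee_pos: [0.5025, 0.3428, 0.2579]
ee_rot: [179.8, -0.2, 81.9]
contact_force: [0.8, 0.4, -0.1]
finger_gap: 0.998
gripper_force: 0.0
scene 0.58 (array([ 0.4531,  0.3523, -8.9295]), np.float64(-0.944))
scene [(array([266., 257.]), 0.67), (array([257., 260.]), 0.54), (array([269., 243.]), 0.52)]
sauce [(array([255., 341.]), 0.85)]
mug [(array([413., 324.]), 0.62)]
sesame [(array([413., 325.]), 0.68)]
pickle_cup [(array([185., 322.]), 0.77)]
paddle [(array([512., 291.]), 0.56)]
top 0.9 (array([ 0.4515,  0.3486, -5.4503]), np.float64(-0.314))
top [(array([382., 274.]), 0.65), (array([334., 298.]), 0.59)]
sauce [(array([385., 174.]), 0.7)]
mug [(array([319., 164.]), 0.95)]
sesame [(array([245., 168.]), 0.77)]
pickle_cup [(array([447., 206.]), 0.55)]
paddle [(array([137., 210.]), 0.91)]
```

```bash
python3 -c "
from workcell import *
print(hand_in())"
```

```text
the job is handed in; nothing more can be done
None
```

All four croquettes are in the empty compartment, the scoop stands upright on its green mat, the bystanders look unmoved in the final pictures, and the job was handed in at about 28 s; no verdict came back.

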